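# Stock the eye-examination caddy

### The arm

A 6-joint arm with a two-finger parallel gripper is mounted at the origin on a cart in front of the work surface, level with it; the furniture and walls round the work are solid. World frame = base frame: x ahead of the robot, y to its left, z up, the work surface at z = 0. Lengths are in m, angles in rad, forces in N, time in s.
With the tool pointing down it reaches from about 0.35 to 0.775 m from the base axis. Payload 7.3 kg.
Tool frame: the origin (TCP) lies between the finger pads; the fingertips stand ahead of it and the grasp point (between the pads) lies 5 mm behind it (tcp_to_tips is the z of the fingertips in the tool frame, in m); z points along the fingers, x is the direction in which the jaws open and shut, and the axes are right-handed (so a half turn about z gives the same grasp; the last joint's range is limited). The gripper opens to 92 mm and grips with 3 to 60 N. Pads are 19 mm wide; open, the fingers measure 130 mm over their backs; the gripper's body (75 mm by 190 mm) begins 47 mm behind the grasp point.
Start: joints at [1.154, 0.342, 1.524, -0, 1.275, -0.146], TCP at [0.14, 0.506, 0.217] pointing down, gripper open.
Joint ranges: [-2.53, 2.53], [-0.77, 2.02], [0.04, 2.7], [-1, 4.14], [0.28, 2.66], [-3.11, 3.11]. Speed limits (rad/s): [2.57, 2.57, 3.14, 3.14, 3.14, 3.14].

### API

Orientations are given as a 3x3 rotation matrix whose columns are the frame's x, y, z axes.
In Python, from plant import * gives the robot as it stands.
- The arm moves only by the shell command python3 -m jog 'ROWS' [OPENING] [FORCE]. ROWS is JSON, a list of rows, each a list of 4 numbers: the shift along the tool's x, y, z in units of 40 mm (1.0 is 40 mm), then the turn about the tool's z in units of 8 degrees (1.0 is 8 degrees). A call has exactly 8 rows; each row shifts and turns the pose as measured when the row begins, along the tool's axes as they then stand; what a row does not reach is not made up. A row lasts 1/10 s, in which the tool goes at most 50 mm and 8.59 degrees, less where a joint would pass 70% of its speed; a pose out of reach is approached as far as the arm can. A call is refused whole if a number of a shift passes 1 or a number of a turn 1, either way. A call with a gripper value outside its range is refused whole. OPENING is the finger opening in mm, from 0 to 91.8, set as the call begins (- or left out, the last holds). The fingers move at their own pace and stop on an object; FORCE is the grip in N (left out, the last holds). Time passes only in rows, so rows that do not move let the fingers close, or fill a call up. It gives the time, the measured TCP pose, the force and the opening at its end, in the units of the state.
- read_state(): the state, without advancing time (a new reading comes with each control period).
- snapshot(name): name is "side" or "top"; returns a dict with "color" (480x640x3 uint8, red, green, blue), "depth" (480x640 float32, m along the optical axis (not along the pixel's ray), 0 where there is no reading), "fx", "fy", "cx", "cy" (pixels), "extrinsics" (4x4, takes a point from camera to world coordinates). Camera axes: x right, y up, looking along -z (the intrinsics and any distortion apply to the point x, -y, -z); pixel columns grow to the right and rows downward; lengths in m; the calibration is good to about 2 mm. A picture is of the moment at which its call begins.
- close_job(): hands the job in, once; it reports no verdict.
The state is a dict: "t": time; "qpos": joint angles; "joint_velocities": joint speeds; "joint_torque": joint torques, N m; "eef_pos": TCP position; "tcp_rot": TCP orientation; "force": force on the tool from outside, world axes, zero at the start; "moment": the same for the moment, N m; "opening": finger opening in m.
Only numpy, scipy, OpenCV 4.12 (cv2) and the standard library are available. Lean on these libraries where they do the work, as an engineer would, in place of code of your own. Each camera call takes 0.05 s, during which the arm holds its last target.

### The job

Stock the blue-grey caddy for the next eye examination: stand the red-capped eye-drop bottle in the red cup and the green-capped one in the green cup, lay the black penlight in the long narrow recess and the contact lens case, caps up, in the short wide recess, each wholly inside its recess and lying along it (either end first). Leave the white-capped bottle and the marker pen where they are, keep all the bottles upright, and let everything go.

Things in the scene. Friction and masses are not known exactly. Their poses are not given: they have to be found in the camera images.
- caddy: blue-grey shallow caddy, fixed, 170 (x) x 220 (y) mm, rim 11 mm high, lips 14 mm out at the y ends. Origin: centre of underside, z up. Two dark recesses, long in y, edged by ribs 3 mm wide and 3 mm above the 4 mm thick floor: narrow one (penlight) inner 36 x 134 mm, floor centre (42, -28, 4) mm in the caddy's frame; wide one (lens case) inner 56 x 92, floor centre (-32, -28, 4). Cups at the +y end.
- cup_red: red open round cup, outside diameter 52, inside 46, 12 mm high, floor 3 mm thick, fixed on the caddy's floor; origin: centre of its underside, z up. The cups stand at (+42, 76) and (-42, 76) mm in the caddy's frame; which is at which place varies
- cup_green: green open round cup, same size as the red one; origin: centre of its underside, z up
- dropper_red: white upright eye-drop bottle with red cap and red band, 25 mm in diameter, 84 mm tall, 0.03 kg, straight body up to 48 mm (grip it there), narrower neck and cap above; its origin is the centre of its underside, z up; round, so its yaw does not matter. 
- dropper_green: white upright eye-drop bottle with green cap and green band, 25 mm in diameter, 80 mm tall, 0.03 kg, straight body up to 44 mm (grip it there); its origin is the centre of its underside, z up; round, so its yaw does not matter. 
- dropper_white: look-alike to leave alone: upright eye-drop bottle with white cap and blue band, 25 mm in diameter, 88 mm tall; its origin is the centre of its underside, z up; round, so its yaw does not matter. 
- marker: look-alike to leave alone: marker pen with white barrel and black cap, lying, 17 mm wide (x), 135 mm long (y), 16 mm high. Origin: under its middle; y along the pen, z up
- penlight: black penlight with a white end, lying, 17 mm wide (x), 114 mm long (y), 19 mm high, 0.05 kg; does not roll. Origin: under its middle, on the surface it lies on; y along the barrel, z up
- lens_case: contact lens case lying flat: pale oblong body 36 (x) x 72 (y) x 10 mm high, on it one white and one blue round cap side by side along y, 29 mm in diameter, their tops at 18 mm; 0.03 kg. Origin: centre of its underside, y along it, z up; grip the body across x at its middle

How it is judged:
By the outcome, as a careful person would: the job done as asked, in the order asked, and still so for the second after the job is handed in, with the robot touching nothing.
It also fails if it takes over 102 s, if anything falls off the work surface, if the arm or the gripper's body presses on something with over 40 N, if the wrist force passes 120 N, or if a joint passes its speed limit or range.

## Working session

There is one attempt and no reset: what is moved stays moved. The work goes in short steps, Python scripts to look and compute and a shell command to move; the robot and the scene stay as the last step left them, time stands still between calls to the robot, and variables do not carry over. Pictures are saved under pics/ and viewed, and the job is handed in when it is done.

```bash
ls; mkdir -p pics; cat > h.py <<'E'
from plant import *
import numpy as np, cv2
def snap(n,f):
    s=snapshot(n); cv2.imwrite(f'pics/{f}.png',s['color'][:,:,::-1]); np.savez(f'pics/{f}.npz',**s); return s
def world(s):
    v,u=np.mgrid[:480,:640]; d=s['depth']
    P=np.stack([(u-s['cx'])/s['fx']*d,-(v-s['cy'])/s['fy']*d,-d,np.ones_like(d)],-1)
    W=P@np.array(s['extrinsics']).T
    W=W[...,:3]; W[d==0]=np.nan
    return W
E
python3 - <<'E'
from h import *
st=read_state()
for k in st: print(k,np.round(st[k],3).tolist())
for n in('top','side'):
    s=snap(n,n+'1'); print(n,[k for k in s],s['fx'],s['cx'],s['cy']); print(np.round(s['extrinsics'],3))
E
```

```text
pics
t 0.0
qpos [1.154, 0.343, 1.525, 0.0, 1.275, -0.146]
joint_velocities [-0.0, 0.002, 0.0, 0.002, 0.001, 0.001]
joint_torque [-0.001, -43.125, -24.422, 0.072, 0.056, -0.0]
eef_pos [0.14, 0.505, 0.216]
tcp_rot [[0.267, 0.964, -0.001], [0.964, -0.267, -0.001], [-0.001, -0.0, -1.0]]
force [0.515, -0.511, 0.939]
moment [-0.025, 0.013, -0.022]
opening 0.092
top ['color', 'depth', 'fx', 'fy', 'cx', 'cy', 'extrinsics'] 476.3975909006598 309.50718245874134 238.4304820455323
[[ 0.026  0.991 -0.129  0.434]
 [-0.999  0.03   0.028 -0.019]
 [ 0.032  0.128  0.991  1.042]
 [ 0.     0.     0.     1.   ]]
side ['color', 'depth', 'fx', 'fy', 'cx', 'cy', 'extrinsics'] 457.5807165928645 319.6271124608256 240.24055381907536
[[-0.863  0.388 -0.325  0.28 ]
 [-0.506 -0.655  0.561  0.438]
 [ 0.005  0.648  0.761  0.691]
 [ 0.     0.     0.     1.   ]]
```

```bash
sleep 1
```

```text
(no output)
```

View pics/top1.png

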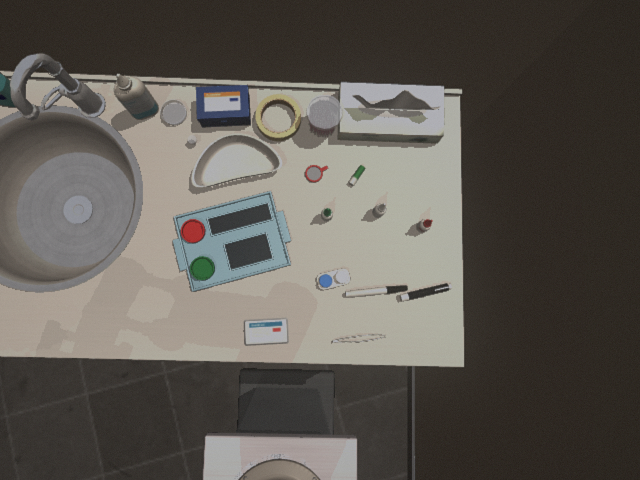

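View pics/side1.png

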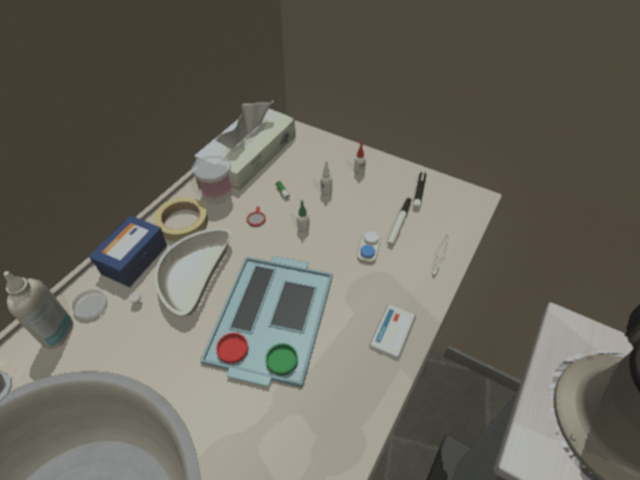

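The top view shows image-up = +x and right = −y. The caddy is at about (232,242), with the red cup at (193,231) and the green cup at (202,268). The green bottle is at (327,213), white at (380,208) and red at (426,224). The lens case is at (333,280), the marker at (376,291) and the penlight at (425,292). Next I'll measure these.

```bash
cat > m.py <<'E'
from h import *
import sys
def load(f): return dict(np.load(f'pics/{f}.npz'))
s=load('top1'); W=world(s); c=s['color']; 
print('table z', [np.round(W[r,cc],4).tolist() for r,cc in [(300,320),(150,440),(330,420),(240,340),(310,180)]])
def box(n,u0,u1,v0,v1,zmin,zmax=0.2,ref=None):
    w=W[v0:v1,u0:u1].reshape(-1,3); m=(w[:,2]>zmin)&(w[:,2]<zmax); p=w[m]
    r=cv2.minAreaRect((p[:,:2]*1000).astype(np.float32))
    print(n,m.sum(),'mean',p.mean(0).round(4),'rect',np.round(r[0],1),np.round(r[1],1),round(r[2],1),'zmax',p[:,2].max().round(4))
    return p
box('green',312,342,192,228,0.015)
box('white',365,395,188,225,0.015)
box('red',412,440,205,238,0.015)
box('lens',312,355,262,295,0.006)
box('marker',340,408,280,302,0.007)
box('pen',396,455,280,304,0.008)
box('caddy',168,296,188,296,0.007,0.03)
for n,(u0,u1,v0,v1),f in [('cupR',(175,212,212,250),lambda a:(a[...,0]>130)&(a[...,1]<80)),('cupG',(182,222,250,285),lambda a:(a[...,1]>70)&(a[...,0]<60)&(a[...,2]<80))]:
    a=c[v0:v1,u0:u1].astype(int); m=f(a); p=W[v0:v1,u0:u1][m]
    print(n,m.sum(),p.mean(0).round(4),p[:,:2].min(0),p[:,:2].max(0))
E
python3 m.py
python3 - <<'E'
import cv2
a=cv2.imread('pics/top1.png')
cv2.imwrite('pics/z1.png',cv2.resize(a[190:310,160:320],None,fx=5,fy=5,interpolation=2))
cv2.imwrite('pics/z2.png',cv2.resize(a[190:310,305:465],None,fx=5,fy=5,interpolation=2))
E
```

```text
table z [[0.4352, -0.0752, 0.0034], [0.7814, -0.3412, 0.0009], [0.3764, -0.2939, 0.0003], [0.5677, -0.1163, 0.0017], [0.4061, 0.2244, 0.0021]]
green 121 mean [ 0.6175 -0.0825  0.0433] rect [619.3 -83. ] [24.5 23. ] 77.1 zmax 0.0794
white 144 mean [ 0.6292 -0.1945  0.0483] rect [ 631.2 -195.6] [24.8 19.4] 31.8 zmax 0.0891
red 150 mean [ 0.6001 -0.2919  0.0453] rect [ 600.9 -293. ] [24.9 19.8] 27.8 zmax 0.0844
lens 551 mean [ 0.4795 -0.1044  0.0144] rect [ 470.3 -106.5] [60.5 73.8] 15.0 zmax 0.0234
marker 515 mean [ 0.4584 -0.1952  0.0139] rect [ 459.1 -189.6] [149.4  35. ] 86.5 zmax 0.0218
pen 462 mean [ 0.4598 -0.2943  0.0147] rect [ 463.8 -299. ] [ 33.9 120.9] 10.7 zmax 0.0233
caddy 2343 mean [0.5552 0.136  0.0102] rect [559.4 120.5] [170.5 247.6] 17.0 zmax 0.0213
cupR 369 [nan nan nan] [nan nan] [nan nan]
cupG 426 [nan nan nan] [nan nan] [nan nan]
```

View pics/z1.png

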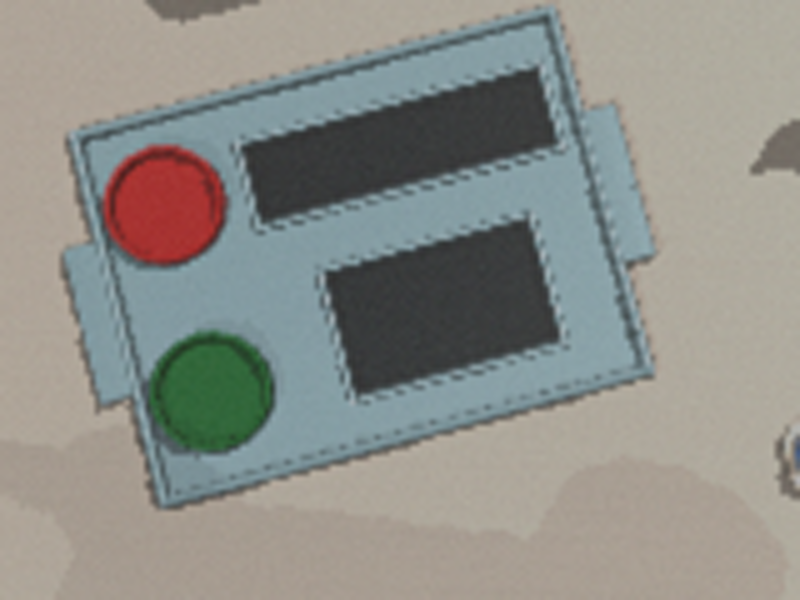

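View pics/z2.png

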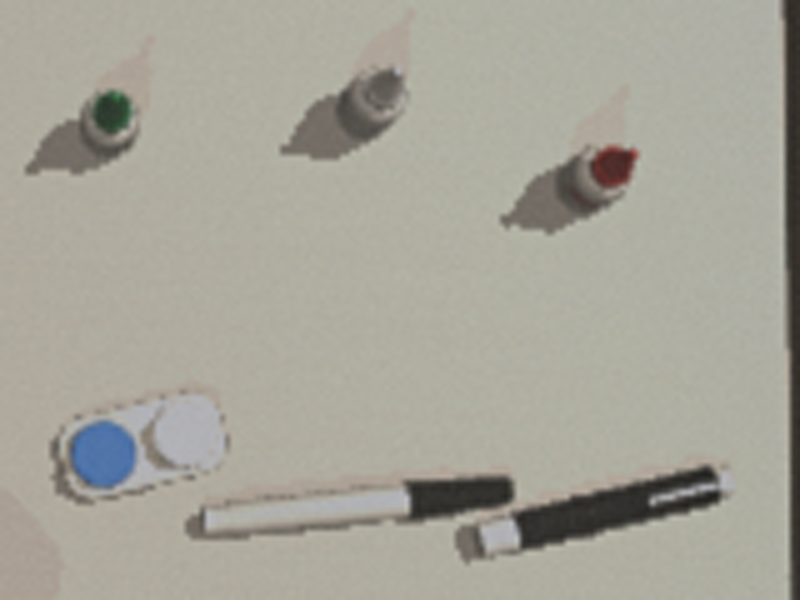

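```bash
cat > m2.py <<'E'
from h import *
from scipy.optimize import least_squares
def load(f): return dict(np.load(f'pics/{f}.npz'))
def ray(s,uv,z):
    E=np.array(s['extrinsics']); u,v=uv
    d=E[:3,:3]@np.array([(u-s['cx'])/s['fx'],-(v-s['cy'])/s['fy'],-1]); o=E[:3,3]
    return (o+d*(z-o[2])/d[2])[:2]
s=load('top1')
Z=lambda o,p:(o[0]+(p[0]+.5)/5-.5,o[1]+(p[1]+.5)/5-.5)
z1=(160,190); z2=(305,190)
C=np.array([ray(s,Z(z1,p),0.011) for p in [(75,133),(552,12),(650,372),(160,505)]])
print('corners',C.round(4).tolist(),'ctr',C.mean(0).round(4)); print('sides',np.linalg.norm(C-np.roll(C,-1,0),axis=1).round(4))
d=(C[0]-C[1])+(C[3]-C[2]); yaw=np.arctan2(d[1],d[0])-np.pi/2; print('caddy yaw',np.degrees(yaw))
print('cup R',ray(s,Z(z1,(165,206)),.016).round(4),'G',ray(s,Z(z1,(211,392)),.016).round(4))
R=np.array([[np.cos(yaw),-np.sin(yaw)],[np.sin(yaw),np.cos(yaw)]])
for n,p in dict(cupp=(.042,.076),cupm=(-.042,.076),narrow=(.042,-.028),wide=(-.032,-.028)).items(): print(n,(C.mean(0)+R@p).round(4))
for n,q in dict(narrow=[(243,150),(540,69),(556,145),(262,221)],wide=[(326,270),(530,220),(558,342),(353,393)]).items():
    Q=np.array([ray(s,Z(z1,p),.004) for p in q]); print('direct',n,Q.mean(0).round(4),np.linalg.norm(Q-np.roll(Q,-1,0),axis=1).round(3))
def two(n,a,b,z):
    a=ray(s,Z(z2,a),z);b=ray(s,Z(z2,b),z); print(n,((a+b)/2).round(4),'len',np.linalg.norm(a-b).round(4),'yaw',np.degrees(np.arctan2(*(a-b)[::-1])).round(2)-90)
two('pen',(482,540),(733,480),.010)
two('marker',(203,521),(513,489),.008)
two('lenscaps',(104,454),(187,432),.018)
two('lensbody',(62,464),(226,424),.008)
# bottles, both clouds
t=load('side1')
for n,c in dict(green=(.617,-.083),white=(.629,-.195),red=(.600,-.292)).items():
    for nm,ss in (('top',s),('side',t)):
        w=world(ss).reshape(-1,3); w=w[np.isfinite(w[:,0])]
        p=w[(np.hypot(w[:,0]-c[0],w[:,1]-c[1])<.03)&(w[:,2]>.012)&(w[:,2]<.046)]
        f=least_squares(lambda x:np.hypot(p[:,0]-x[0],p[:,1]-x[1])-.0125,c,loss='soft_l1',f_scale=.001)
        q=w[(np.hypot(w[:,0]-c[0],w[:,1]-c[1])<.03)&(w[:,2]>.06)]
        print(n,nm,len(p),f.x.round(4),f.fun.std().round(4),'cap',len(q),q.mean(0).round(4))
E
python3 m2.py
```

```text
corners [[0.6077, 0.2462], [0.6685, 0.0411], [0.5108, -0.007], [0.4479, 0.2002]] ctr [0.5587 0.1201]
sides [0.2139 0.1649 0.2166 0.1663]
caddy yaw 16.679807213827182
cup R [0.5762 0.2044] G [0.4965 0.1803]
cupp [0.5771 0.205 ]
cupm [0.4967 0.1809]
narrow [0.607  0.1054]
wide [0.5361 0.0841]
direct narrow [0.6077 0.1056] [0.135 0.035 0.132 0.033]
direct wide [0.5375 0.0846] [0.091 0.055 0.091 0.055]
pen [ 0.4594 -0.3051] len 0.1137 yaw 14.700000000000003
marker [ 0.4586 -0.1966] len 0.1361 yaw 7.359999999999999
lenscaps [ 0.4824 -0.1028] len 0.037 yaw 16.340000000000003
lensbody [ 0.4825 -0.103 ] len 0.0735 yaw 15.200000000000003
green top 75 [ 0.6222 -0.0839] 0.0017 cap 16 [ 0.62   -0.0824  0.068 ]
green side 160 [ 0.6221 -0.0839] 0.0021 cap 27 [ 0.6213 -0.0816  0.0685]
white top 78 [ 0.6335 -0.1986] 0.0015 cap 38 [ 0.6316 -0.1966  0.0703]
white side 169 [ 0.6335 -0.1975] 0.0018 cap 49 [ 0.6325 -0.1943  0.0708]
red top 94 [ 0.6032 -0.2969] 0.0017 cap 31 [ 0.6025 -0.2948  0.0693]
red side 152 [ 0.6029 -0.2956] 0.002 cap 32 [ 0.6026 -0.2921  0.069 ]
```

```bash
cat > go.py <<'E'
from h import *
import sys, plant
def go(x,y,z,th):
    st=read_state(); p=np.array(st['eef_pos']); R=np.array(st['tcp_rot']); h=np.degrees(np.arctan2(R[1,0],R[0,0]))
    d=R.T@(np.array([x,y,z])-p)/.04
    dt=-(th-h)/8
    # shift needed if the turn is done first
    a=np.radians(th); R2=np.array([[np.cos(a),np.sin(a),0],[np.sin(a),-np.cos(a),0],[0,0,-1]])
    print('t',round(st['t'],2),'pos',p.round(4),'head',h.round(2),'open',round(st['opening'],4),'F',np.round(st['force'],1))
    print('units now-axes',d.round(2),'turned-axes',(R2.T@(np.array([x,y,z])-p)/.04).round(2),'turn',round(dt,2))
if __name__=='__main__': go(*map(float,sys.argv[1:]))
E
python3 go.py 0.603 -0.2963 0.17 28
python3 -c "
from plant import *
import plant; print({k:getattr(plant,k) for k in dir() if not k.startswith('_') and k!='plant' and not callable(globals().get(k))} if 0 else [k for k in dir(plant) if not k.startswith('_')]); print(plant.__dict__.get('tcp_to_tips'))"
python3 -m jog '[[-0.5,0.5,0,0.8],[-0.5,0.5,0,0.8],[-0.5,0.5,0,0.8],[-0.5,0.5,0,0.8],[-0.5,0.5,0,0.8],[-0.5,0.5,0,0.8],[-0.5,0.5,0,0.8],[-0.3,0.3,0,0]]' 91
python3 go.py 0.603 -0.2963 0.17 28
```

```text
t 0.1 pos [0.1403 0.5055 0.2164] head 74.48 open 0.0917 F [ 0.3 -0.4 -0.7]
units now-axes [-16.22  16.51   1.18] turned-axes [ 0.8  23.13  1.16] turn 5.81
['Unreachable', 'close_job', 'read_state', 'snapshot', 'tcp_to_tips']
0.014
t: 0.9
eef_pos: [0.1675, 0.2919, 0.2133]
tcp_rot: [[0.884, 0.468, -0.004], [0.468, -0.884, -0.007], [-0.007, 0.004, -1.0]]
force: [-0.2, -0.6, 0.1]
opening: 0.0914
t 0.9 pos [0.1675 0.2919 0.2133] head 27.92 open 0.0914 F [-0.2 -0.6  0.1]
units now-axes [ 2.74 18.09  1.14] turned-axes [ 2.71 18.1   1.08] turn -0.01
```

```bash

python3 -m jog '[[0.2,0.9,0,0],[0.2,1,0,0],[0.2,1,0,0],[0.2,1,0,0],[0.2,1,0,0],[0.2,1,0,0],[0.2,1,0,0],[0.2,1,0,0]]'
python3 go.py 0.603 -0.2963 0.17 28
```

```text
t: 1.7
eef_pos: [0.3745, 0.0337, 0.2137]
tcp_rot: [[0.88, 0.475, -0.003], [0.475, -0.88, -0.005], [-0.005, 0.003, -1.0]]
force: [0.9, 0.6, 0.8]
opening: 0.0912
t 1.7 pos [0.3745 0.0337 0.2137] head 28.34 open 0.0912 F [0.9 0.6 0.8]
units now-axes [1.12 9.97 1.11] turned-axes [1.17 9.97 1.09] turn 0.04
```

```bash

python3 -m jog '[[0.1,1,0,0],[0.1,1,0,0],[0.1,1,0,0],[0.1,1,0,0],[0.1,1,0,0],[0.1,1,0.1,0],[0.1,1,0.1,0],[0.1,1,0.1,0]]'
python3 go.py 0.603 -0.2963 0.15 28
python3 -c "
from h import *
snap('side','side2');snap('top','top2')"
```

```text
t: 2.5
eef_pos: [0.5588, -0.246, 0.1993]
tcp_rot: [[0.882, 0.472, -0.007], [0.472, -0.882, -0.002], [-0.007, -0.001, -1.0]]
force: [0.5, 0.2, 0.0]
opening: 0.0913
t 2.5 pos [ 0.5588 -0.246   0.1993] head 28.16 open 0.0913 F [0.5 0.2 0. ]
units now-axes [0.39 1.63 1.23] turned-axes [0.38 1.63 1.23] turn 0.02
```

View pics/side2.png

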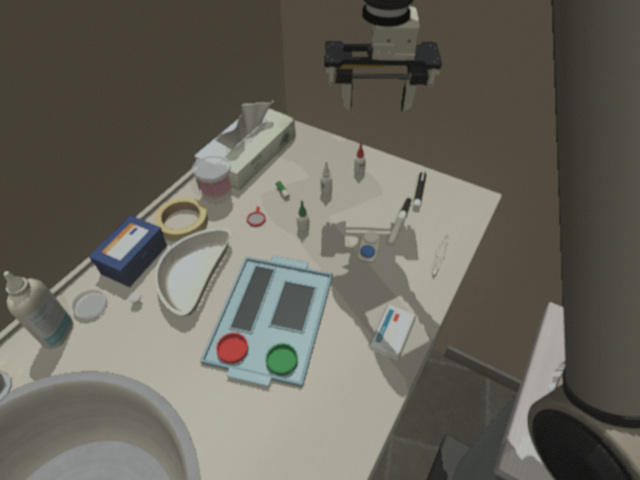

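View pics/top2.png

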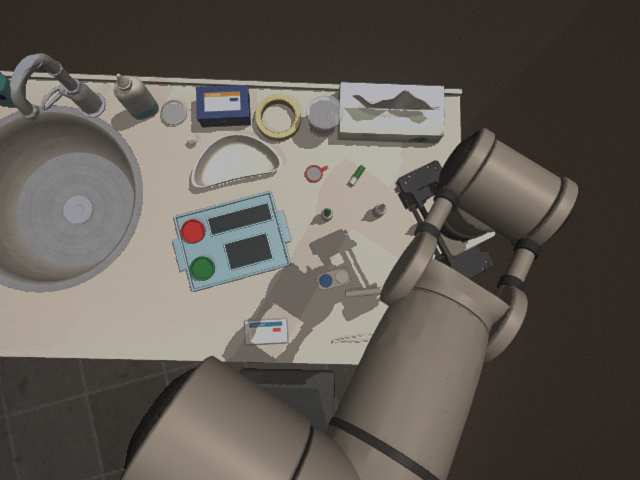

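The gripper hangs at side-view pixel (382,75). Its long body runs along the jaw axis, so it stays clear of the white bottle at this heading. Next I'll align it and descend.

```bash

python3 -m jog '[[0.2,0.8,0.4,0],[0.2,0.8,0.4,0],[0,0.1,0.4,0],[0,0,0,0],[0,0,0,0],[0,0,0,0],[0,0,0,0],[0,0,0,0]]'
python3 go.py 0.603 -0.2963 0.037 28
```

```text
t: 3.4
eef_pos: [0.6034, -0.2977, 0.148]
tcp_rot: [[0.882, 0.471, -0.011], [0.471, -0.882, 0.001], [-0.009, -0.006, -1.0]]
force: [0.1, 0.5, 0.3]
opening: 0.0908
t 3.4 pos [ 0.6034 -0.2977  0.148 ] head 28.07 open 0.0908 F [0.1 0.5 0.3]
units now-axes [ 0.03 -0.02  2.77] turned-axes [ 0.01 -0.04  2.77] turn 0.01
```

```bash

python3 -m jog '[[0,-0.03,0.6,0],[0,0,0.6,0],[0,0,0.6,0],[0,0,0.5,0],[0,0,0.4,0],[0,0,0.1,0],[0,0,0,0],[0,0,0,0]]' 
python3 go.py 0.603 -0.2963 0.037 28
```

```text
t: 4.2
eef_pos: [0.6051, -0.2965, 0.0416]
tcp_rot: [[0.881, 0.473, 0.001], [0.473, -0.881, -0.007], [-0.002, 0.006, -1.0]]
force: [-0.4, 0.4, 0.3]
opening: 0.0911
t 4.2 pos [ 0.6051 -0.2965  0.0416] head 28.2 open 0.0911 F [-0.4  0.4  0.3]
units now-axes [-0.04 -0.03  0.12] turned-axes [-0.04 -0.03  0.12] turn 0.03
```

```bash

python3 -m jog '[[-0.03,-0.03,0.11,0],[0,0,0,0],[0,0,0,0],[0,0,0,0],[0,0,0,0],[0,0,0,0],[0,0,0,0],[0,0,0,0]]' 15 20
python3 -m jog '[[0,0,0,0],[0,0,0,0],[0,0,0,0],[0,0,0,0],[0,0,0,0],[0,0,0,0],[0,0,-0.1,0],[0,0,-0.2,0]]'
python3 go.py 0.603 -0.2963 0.037 28
```

```text
t: 5.0
eef_pos: [0.605, -0.297, 0.0407]
tcp_rot: [[0.881, 0.473, 0.006], [0.473, -0.881, -0.01], [0.001, 0.012, -1.0]]
force: [-0.2, 0.3, -0.2]
opening: 0.0317
t: 5.8
eef_pos: [0.6042, -0.2964, 0.0519]
tcp_rot: [[0.881, 0.473, 0.004], [0.473, -0.881, -0.008], [-0.001, 0.009, -1.0]]
force: [0.1, 0.1, -0.2]
opening: 0.0154
t 5.8 pos [ 0.6042 -0.2964  0.0519] head 28.2 open 0.0154 F [ 0.1  0.1 -0.2]
units now-axes [-0.02 -0.02  0.37] turned-axes [-0.02 -0.02  0.37] turn 0.02
```

The fingers closed to 15 mm, so they missed the body. I'll look before going on.

```bash

python3 -c "
from h import *
s=snap('side','side3');snap('top','top3')
a=s['color'][:,:,::-1]; cv2.imwrite('pics/z3.png',cv2.resize(a[90:240,260:460],None,fx=4,fy=4,interpolation=2))"
```

```text
(no output)
```

View pics/z3.png

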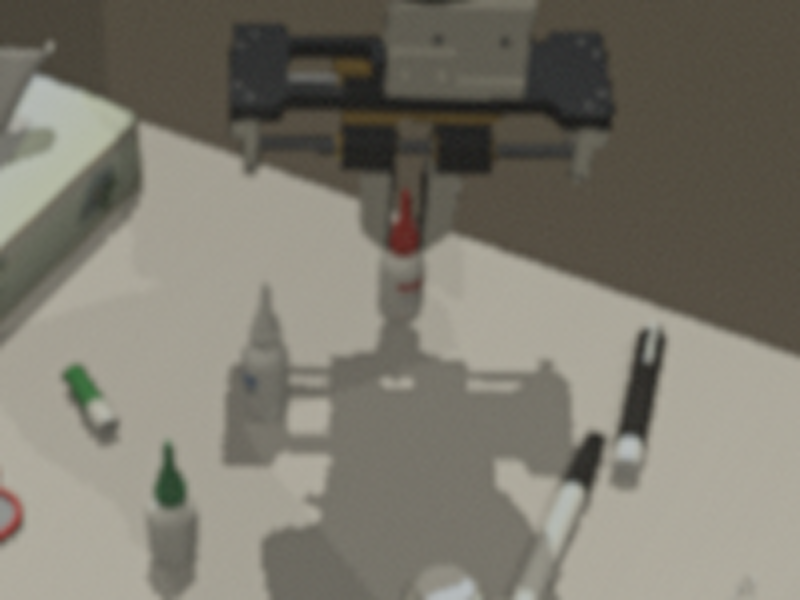

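The fingers are behind the bottle as seen from the side camera: it hides their tips around (400,240) in the zoom. I'll compare the fingers' 3D position in the cloud with the reported TCP.

```bash

python3 - <<'E'
from h import *
st=read_state();print(np.round(st['eef_pos'],4),np.round(st['qpos'],4))
for n in('side3','top3'):
    s=dict(np.load(f'pics/{n}.npz'));W=world(s).reshape(-1,3);c=s['color'].reshape(-1,3)
    p=np.array([.604,-.296])
    m=(np.hypot(W[:,0]-p[0],W[:,1]-p[1])<.06)&(W[:,2]>.012)
    w=W[m]
    for z0 in np.arange(.01,.16,.01):
        q=w[(w[:,2]>z0)&(w[:,2]<z0+.01)]
        if len(q):print(n,round(z0,2),len(q),q.mean(0).round(3),q.min(0).round(3),q.max(0).round(3))
s=dict(np.load('pics/side3.npz'));W=world(s)
for r in range(130,175,4): print(r,[ (np.round(W[r,c]*1000).tolist()) for c in (352,356,360,364,368,372)])
E
```

```text
[ 0.6053 -0.2971  0.0537] [-0.5673  0.7549  1.2757 -0.0058  1.0996 -1.057 ]
side3 0.01 27 [ 0.599 -0.285  0.017] [ 0.589 -0.297  0.012] [ 0.612 -0.281  0.02 ]
side3 0.02 41 [ 0.598 -0.286  0.025] [ 0.589 -0.297  0.02 ] [ 0.614 -0.28   0.03 ]
side3 0.03 39 [ 0.597 -0.286  0.035] [ 0.589 -0.295  0.03 ] [ 0.609 -0.28   0.04 ]
side3 0.04 43 [ 0.599 -0.286  0.045] [ 0.59 -0.3   0.04] [ 0.614 -0.281  0.05 ]
side3 0.05 46 [ 0.6   -0.288  0.054] [ 0.591 -0.297  0.05 ] [ 0.61  -0.282  0.06 ]
side3 0.06 61 [ 0.599 -0.289  0.066] [ 0.583 -0.306  0.061] [ 0.615 -0.277  0.07 ]
side3 0.07 78 [ 0.6   -0.288  0.075] [ 0.577 -0.299  0.07 ] [ 0.619 -0.273  0.08 ]
side3 0.08 73 [ 0.599 -0.287  0.085] [ 0.576 -0.298  0.08 ] [ 0.621 -0.274  0.09 ]
side3 0.09 77 [ 0.599 -0.288  0.095] [ 0.576 -0.309  0.09 ] [ 0.621 -0.273  0.1  ]
side3 0.1 74 [ 0.598 -0.287  0.105] [ 0.576 -0.306  0.101] [ 0.621 -0.273  0.11 ]
side3 0.11 21 [ 0.597 -0.287  0.112] [ 0.575 -0.299  0.11 ] [ 0.621 -0.272  0.117]
side3 0.12 4 [ 0.585 -0.292  0.126] [ 0.562 -0.311  0.121] [ 0.601 -0.271  0.13 ]
side3 0.13 132 [ 0.588 -0.264  0.
[... 1726 characters left out ...]
58 [[638.0, -329.0, -1.0], [606.0, -281.0, 47.0], [597.0, -283.0, 49.0], [591.0, -292.0, 45.0], [605.0, -347.0, 0.0], [598.0, -354.0, -2.0]]
162 [[631.0, -317.0, -1.0], [606.0, -283.0, 34.0], [596.0, -283.0, 38.0], [590.0, -292.0, 34.0], [598.0, -333.0, 1.0], [590.0, -339.0, 1.0]]
166 [[624.0, -303.0, 0.0], [605.0, -284.0, 22.0], [597.0, -286.0, 24.0], [591.0, -295.0, 20.0], [593.0, -324.0, -2.0], [586.0, -329.0, -2.0]]
170 [[618.0, -292.0, -1.0], [611.0, -299.0, -3.0], [595.0, -284.0, 15.0], [nan, nan, nan], [587.0, -312.0, -3.0], [579.0, -315.0, -1.0]]
174 [[611.0, -278.0, 0.0], [604.0, -283.0, -0.0], [596.0, -288.0, 0.0], [588.0, -292.0, 0.0], [581.0, -298.0, -1.0], [572.0, -302.0, -0.0]]
```

```bash

python3 - <<'E'
from h import *
s=dict(np.load('pics/side2.npz'));W=world(s)
a=s['color'][:,:,::-1]; cv2.imwrite('pics/z4.png',cv2.resize(a[20:140,300:460],None,fx=5,fy=5,interpolation=2))
for r in range(66,112,4): print(r,[ (np.round(W[r,c]*1000).tolist()) for c in range(342,353,2)],[ (np.round(W[r,c]*1000).tolist()) for c in range(402,414,2)])
E
```

```text
66 [[606.0, -196.0, 301.0], [603.0, -197.0, 301.0], [600.0, -199.0, 301.0], [597.0, -200.0, 302.0], [594.0, -202.0, 301.0], [592.0, -205.0, 301.0]] [[606.0, -488.0, 163.0], [601.0, -487.0, 165.0], [528.0, -288.0, 280.0], [518.0, -269.0, 291.0], [512.0, -260.0, 297.0], [508.0, -261.0, 298.0]]
70 [[603.0, -190.0, 297.0], [600.0, -192.0, 297.0], [597.0, -194.0, 297.0], [594.0, -194.0, 298.0], [592.0, -198.0, 297.0], [589.0, -199.0, 297.0]] [[605.0, -491.0, 152.0], [600.0, -489.0, 155.0], [595.0, -490.0, 156.0], [516.0, -267.0, 285.0], [506.0, -248.0, 297.0], [503.0, -247.0, 299.0]]
74 [[599.0, -182.0, 295.0], [596.0, -184.0, 295.0], [593.0, -186.0, 295.0], [589.0, -186.0, 296.0], [587.0, -189.0, 295.0], [585.0, -191.0, 295.0]] [[517.0, -241.0, 291.0], [514.0, -242.0, 291.0], [522.0, -278.0, 271.0], [513.0, -261.0, 282.0], [503.0, -241.0, 294.0], [499.0, -239.0, 297.0]]
78 [[598.0, -182.0, 289.0], [595.0, -184.0, 288.0], [593.0, -186.0, 288.0], [590.0, -188.0, 288.0], [588.0, -191.0, 287.0], [585.0, -193.0, 287.0]] [[514.0, -235.0, 287.0], [510.0, -235.0, 288.0], [507.0, -237.0, 288.0], 
[... 1699 characters left out ...]
26.0], [511.0, -258.0, 230.0], [507.0, -259.0, 231.0], [505.0, -264.0, 229.0], [501.0, -262.0, 231.0], [499.0, -265.0, 230.0]]
106 [[752.0, -489.0, 11.0], [606.0, -211.0, 216.0], [602.0, -209.0, 219.0], [599.0, -212.0, 218.0], [596.0, -215.0, 217.0], [724.0, -490.0, 20.0]] [[514.0, -260.0, 219.0], [510.0, -260.0, 221.0], [507.0, -260.0, 222.0], [504.0, -264.0, 221.0], [501.0, -264.0, 222.0], [567.0, -490.0, 72.0]]
110 [[752.0, -491.0, -2.0], [746.0, -489.0, 1.0], [741.0, -492.0, 1.0], [597.0, -210.0, 211.0], [596.0, -215.0, 209.0], [722.0, -489.0, 9.0]] [[513.0, -260.0, 212.0], [509.0, -258.0, 214.0], [579.0, -489.0, 58.0], [575.0, -489.0, 59.0], [570.0, -491.0, 60.0], [565.0, -489.0, 63.0]]
```

View pics/z4.png

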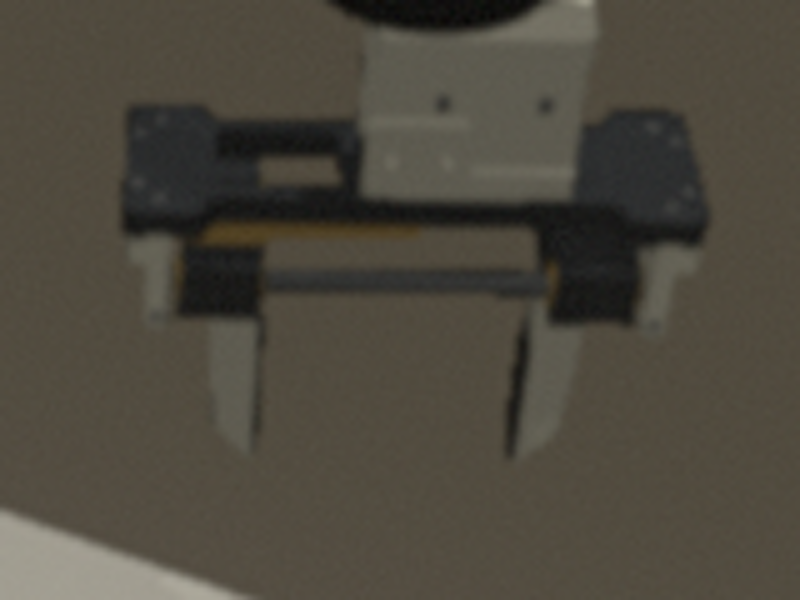

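Horizontally the TCP agrees with the image. The fingertips are at z≈0.209 when the TCP reads 0.199, though, and 0.064 when it reads 0.054. So the tips sit about 10 mm above the reported TCP instead of 14 mm below it, and I'll use tips z = reported z + 10 mm. Next I'll open, refit the red bottle and look again.

```bash

python3 -m jog '[[0,0,0,0],[0,0,0,0],[0,0,0,0],[0,0,0,0],[0,0,0,0],[0,0,0,0],[0,0,0,0],[0,0,0,0]]' 60 20
cat > fit.py <<'E'
from h import *
import sys
from scipy.optimize import least_squares
def fit(ss,c,z0=.012,z1=.046):
    w=world(ss).reshape(-1,3); w=w[np.isfinite(w[:,0])]
    p=w[(np.hypot(w[:,0]-c[0],w[:,1]-c[1])<.024)&(w[:,2]>z0)&(w[:,2]<z1)]
    f=least_squares(lambda x:np.hypot(p[:,0]-x[0],p[:,1]-x[1])-.0125,c,loss='soft_l1',f_scale=.001)
    return len(p),f.x.round(4),f.fun.std().round(4)
E
python3 - <<'E'
from fit import *
s=snap('side','side4'); print(fit(s,(.603,-.296)))
a=s['color'][:,:,::-1]; cv2.imwrite('pics/z5.png',cv2.resize(a[90:240,260:460],None,fx=4,fy=4,interpolation=2))
E
python3 go.py 0.603 -0.2963 0.013 28
```

```text
t: 6.7
eef_pos: [0.6053, -0.297, 0.0539]
tcp_rot: [[0.881, 0.473, 0.007], [0.473, -0.881, -0.011], [0.001, 0.013, -1.0]]
force: [0.1, -1.0, -1.2]
opening: 0.0595
(148, array([ 0.6036, -0.2958]), np.float64(0.0022))
t 6.75 pos [ 0.6053 -0.2971  0.0539] head 28.21 open 0.0604 F [0.  0.3 0.4]
units now-axes [-0.04 -0.06  1.02] turned-axes [-0.04 -0.04  1.02] turn 0.03
```

View pics/z5.png

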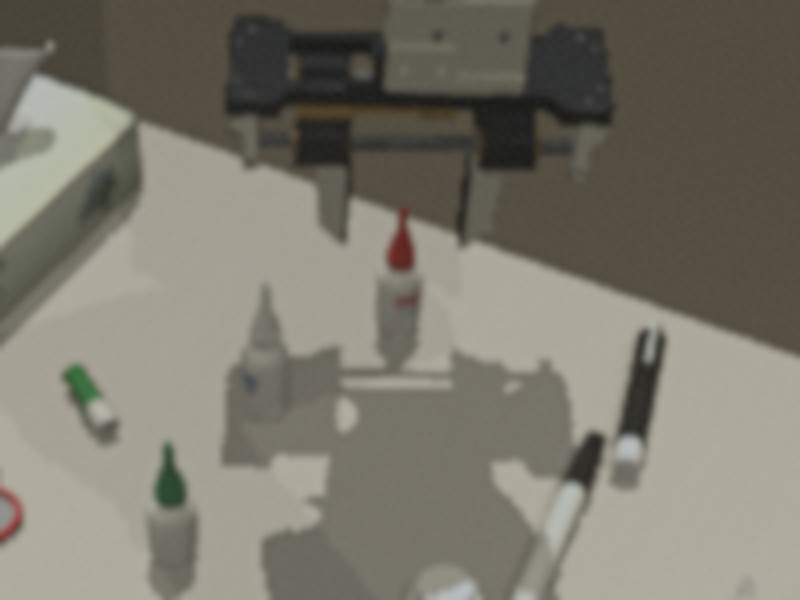

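The bottle was held by its neck, lifted about 12 mm and set down again. It's upright at (0.604,-0.296), with its base at zoom (400,350). Now I'll go lower.

```bash

python3 -m jog '[[-0.04,-0.04,0.4,0],[0,0,0.3,0],[0,0,0.25,0],[0,0,0.1,0],[0,0,0,0],[0,0,0,0],[0,0,0,0],[0,0,0,0]]'
python3 go.py 0.6036 -0.296 0.013 28
```

```text
t: 7.55
eef_pos: [0.6046, -0.2975, 0.011]
tcp_rot: [[0.881, 0.473, 0.009], [0.473, -0.881, -0.012], [0.002, 0.015, -1.0]]
force: [-0.3, -1.0, 0.5]
opening: 0.0597
t 7.55 pos [ 0.6046 -0.2975  0.011 ] head 28.21 open 0.0597 F [-0.3 -1.   0.5]
units now-axes [-0.   -0.04 -0.05] turned-axes [-0.   -0.04 -0.05] turn 0.03
```

```bash

python3 -m jog '[[0,-0.03,-0.08,0],[0,0,0,0],[0,0,0,0],[0,0,0,0],[0,0,0,0],[0,0,0,0],[0,0,0,0],[0,0,0,0]]' 15 15
python3 - <<'E'
from h import *
s=snap('side','side5')
a=s['color'][:,:,::-1]; cv2.imwrite('pics/z6.png',cv2.resize(a[90:240,260:460],None,fx=4,fy=4,interpolation=2))
E
python3 go.py 0.6036 -0.296 0.013 28
```

```text
t: 8.35
eef_pos: [0.6046, -0.2966, 0.0159]
tcp_rot: [[0.881, 0.473, 0.011], [0.473, -0.881, -0.013], [0.004, 0.017, -1.0]]
force: [0.1, -0.1, -0.1]
opening: 0.0241
t 8.4 pos [ 0.6046 -0.2966  0.0159] head 28.21 open 0.0236 F [ 1.6  0.6 -0.3]
units now-axes [-0.01 -0.03  0.07] turned-axes [-0.01 -0.03  0.07] turn 0.03
```

View pics/z6.png

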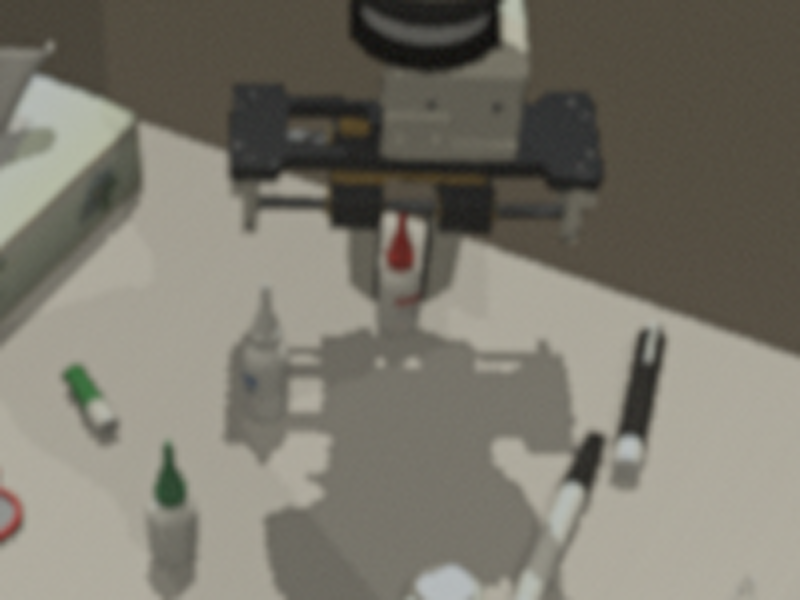

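```bash

python3 -m jog '[[0,0,-0.3,0],[0,0,-0.6,0],[0,0,-0.7,0],[0,0,-0.7,0],[0,0,-0.7,0],[0,0,-0.5,0],[0,0,-0.2,0],[0,0,0,0]]'
python3 go.py 0.577 0.205 0.15 28
```

```text
t: 9.2
eef_pos: [0.6024, -0.2943, 0.1737]
tcp_rot: [[0.881, 0.473, 0.011], [0.473, -0.881, -0.013], [0.004, 0.017, -1.0]]
force: [0.1, -0.2, -0.9]
opening: 0.0238
t 9.2 pos [ 0.6024 -0.2943  0.1737] head 28.21 open 0.0238 F [ 0.1 -0.2 -0.9]
units now-axes [  5.34 -11.31   0.42] turned-axes [  5.3  -11.32   0.59] turn 0.03
```

```bash

python3 -m jog '[[0.2,-0.4,0,0],[0.35,-0.75,0,0],[0.4,-0.85,0,0],[0.4,-0.85,0,0],[0.4,-0.85,0,0],[0.4,-0.85,0,0],[0.4,-0.85,0,0],[0.4,-0.85,0,0]]'
python3 go.py 0.577 0.205 0.15 28
```

```text
t: 10.0
eef_pos: [0.5802, -0.0045, 0.1589]
tcp_rot: [[0.884, 0.467, -0.007], [0.467, -0.884, -0.006], [-0.009, 0.002, -1.0]]
force: [0.5, 0.1, -0.6]
opening: 0.024
t 10.0 pos [ 0.5802 -0.0045  0.1589] head 27.83 open 0.024 F [ 0.5  0.1 -0.6]
units now-axes [ 2.38 -4.67  0.19] turned-axes [ 2.39 -4.66  0.22] turn -0.02
```

```bash

python3 -m jog '[[0.45,-0.9,0,0],[0.45,-0.9,0,0],[0.45,-0.9,0,0],[0.45,-0.85,0,0],[0.25,-0.45,0,0],[0.1,-0.2,0,0],[0,0,0,0],[0,0,0,0]]'
python3 go.py 0.577 0.205 0.06 28
```

```text
t: 10.8
eef_pos: [0.5639, 0.2023, 0.147]
tcp_rot: [[0.879, 0.476, -0.029], [0.476, -0.88, -0.006], [-0.028, -0.008, -1.0]]
force: [-0.1, -0.5, -0.0]
opening: 0.0239
t 10.8 pos [0.5639 0.2023 0.147 ] head 28.41 open 0.0239 F [-0.1 -0.5 -0. ]
units now-axes [0.38 0.11 2.17] turned-axes [0.32 0.09 2.18] turn 0.05
```

```bash

python3 -m jog '[[0.32,0.08,0.3,0],[0,0,0.5,0],[0,0,0.5,0],[0,0,0.3,0],[0,0,0.2,0],[0,0,0,0],[0,0,0,0],[0,0,0,0]]'
python3 go.py 0.577 0.205 0.06 28
```

```text
t: 11.6
eef_pos: [0.5767, 0.197, 0.0736]
tcp_rot: [[0.884, 0.467, -0.027], [0.467, -0.884, -0.007], [-0.027, -0.006, -1.0]]
force: [0.1, 0.4, -0.8]
opening: 0.0243
t 11.6 pos [0.5767 0.197  0.0736] head 27.84 open 0.0243 F [ 0.1  0.4 -0.8]
units now-axes [ 0.11 -0.17  0.34] turned-axes [ 0.1  -0.17  0.34] turn -0.02
```

```bash

python3 -m jog '[[0.1,-0.17,0.2,0],[0,0,0.2,0],[0,0,0.1,0],[0,0,0,0],[0,0,0,0],[0,0,0,0],[0,0,0,0],[0,0,0,0]]'
python3 go.py 0.577 0.205 0.023 28
python3 - <<'E'
from h import *
for n in('side','top'):
    s=snap(n,n+'6')
    a=s['color'][:,:,::-1]; o=(100,240) if n=='side' else (130,170)
    cv2.imwrite(f'pics/z7{n}.png',cv2.resize(a[o[1]:o[1]+150,o[0]:o[0]+200],None,fx=4,fy=4,interpolation=2))
E
```

```text
t: 12.4
eef_pos: [0.5774, 0.2062, 0.0535]
tcp_rot: [[0.884, 0.468, -0.024], [0.468, -0.884, -0.006], [-0.024, -0.005, -1.0]]
force: [0.1, 0.6, -0.0]
opening: 0.0239
t 12.4 pos [0.5774 0.2062 0.0535] head 27.89 open 0.0239 F [ 0.1  0.6 -0. ]
units now-axes [-0.    0.03  0.76] turned-axes [-0.02  0.02  0.76] turn -0.01
```

View pics/z7side.png

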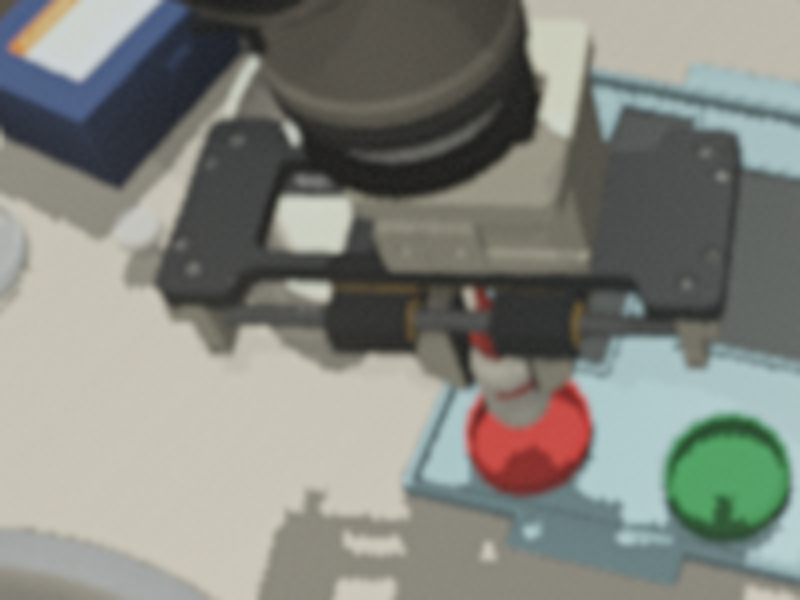

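```bash
cat >> h.py <<'E'
def proj(s,p):
    E=np.linalg.inv(np.array(s['extrinsics'])); q=E[:3,:3]@np.array(p)+E[:3,3]
    return np.array([s['fx']*q[0]/-q[2]+s['cx'], s['fy']*(-q[1])/-q[2]+s['cy']])
E
python3 - <<'E'
from h import *
s=dict(np.load('pics/side6.npz'))
for p in [(.577,.206,.037),(.577,.205,.007),(.577,.205,.016),(.4966,.1806,.016)]: print(p,((proj(s,p)-[100,240])*4).round())
E
```

```text
(0.577, 0.206, 0.037) [519. 398.]
(0.577, 0.205, 0.007) [531. 431.]
(0.577, 0.205, 0.016) [528. 421.]
(0.4966, 0.1806, 0.016) [728. 466.]
```

```bash

python3 -m jog '[[0,-0.02,0.25,0],[0,0,0.2,0],[0,0,0.15,0],[0,0,0.1,0],[0,0,0.05,0],[0,0,0,0],[0,0,0,0],[0,0,0,0]]'
python3 go.py 0.577 0.2065 0.023 28
```

```text
t: 13.3
eef_pos: [0.5767, 0.207, 0.0227]
tcp_rot: [[0.884, 0.468, -0.022], [0.468, -0.884, -0.006], [-0.022, -0.005, -1.0]]
force: [-0.6, 0.0, 1.7]
opening: 0.0237
t 13.3 pos [0.5767 0.207  0.0227] head 27.89 open 0.0237 F [-0.6  0.   1.7]
units now-axes [ 0.    0.02 -0.01] turned-axes [ 0.    0.02 -0.01] turn -0.01
```

```bash

python3 -m jog '[[0,0,0,0],[0,0,0,0],[0,0,0,0],[0,0,0,0],[0,0,0,0],[0,0,0,0],[0,0,0,0],[0,0,0,0]]' 50
python3 -m jog '[[0,0,-0.4,0],[0,0,-0.6,0],[0,0,-0.8,0],[0,0,-0.8,0],[0,0,-0.8,0],[0,0,-0.5,0],[0,0,0,0],[0,0,0,0]]'
python3 - <<'E'
from fit import *
for n in('side','top'):
    s=snap(n,n+'7'); print(n,fit(s,(.577,.206),.02,.053))
    a=s['color'][:,:,::-1]; o=(100,240) if n=='side' else (130,170)
    cv2.imwrite(f'pics/z8{n}.png',cv2.resize(a[o[1]:o[1]+150,o[0]:o[0]+200],None,fx=4,fy=4,interpolation=2))
E
python3 go.py .622 -.084 .15 51
```

```text
t: 14.1
eef_pos: [0.5765, 0.2069, 0.0218]
tcp_rot: [[0.884, 0.468, -0.023], [0.468, -0.884, -0.006], [-0.023, -0.005, -1.0]]
force: [0.5, 0.9, -0.8]
opening: 0.05
t: 14.9
eef_pos: [0.5791, 0.2076, 0.1818]
tcp_rot: [[0.884, 0.468, -0.027], [0.468, -0.884, -0.007], [-0.027, -0.006, -1.0]]
force: [-0.8, 0.4, -1.0]
opening: 0.0501
side (232, array([0.5758, 0.208 ]), np.float64(0.0018))
top (30, array([0.5749, 0.2077]), np.float64(0.0014))
t 15.0 pos [0.5788 0.2076 0.1812] head 27.89 open 0.05 F [-0.3  0.3  0.4]
units now-axes [-2.43  6.95  0.8 ] turned-axes [-4.99  5.43  0.78] turn -2.89
```

View pics/z8side.png

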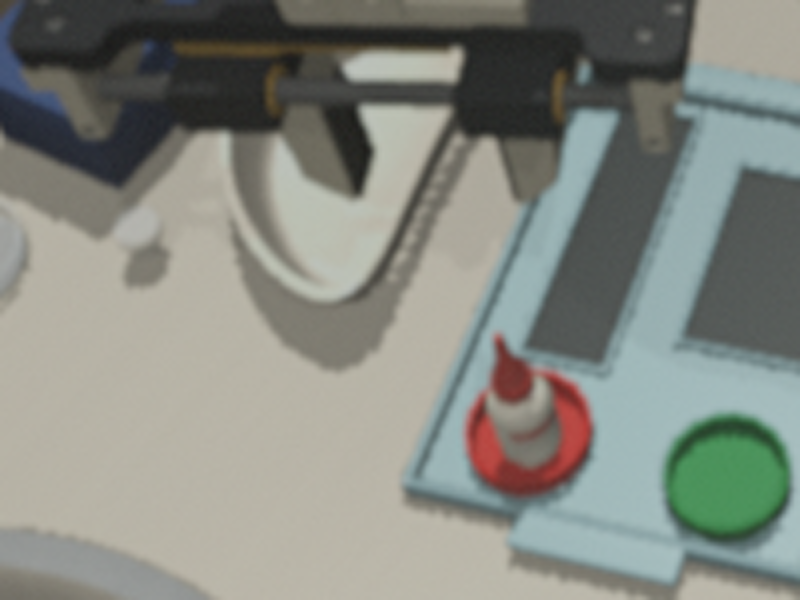

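Red now stands in its cup (base at zoom (528,465)). Next is the green bottle.

```bash

python3 -m jog '[[0,0,0,-0.75],[0,0,0,-0.75],[0,0,0,-0.75],[0,0,0,-0.65],[-0.5,0.55,0,0],[-0.7,0.75,0,0],[-0.7,0.75,0,0],[-0.7,0.75,0,0]]' 75
python3 go.py .622 -.084 .15 51
```

```text
t: 15.8
eef_pos: [0.5972, 0.0572, 0.1666]
tcp_rot: [[0.606, 0.794, -0.052], [0.795, -0.607, -0.009], [-0.039, -0.035, -0.999]]
force: [0.6, 0.4, 0.6]
opening: 0.0745
t 15.8 pos [0.5972 0.0572 0.1666] head 52.67 open 0.0745 F [0.6 0.4 0.6]
units now-axes [-2.41  2.65  0.42] turned-axes [-2.35  2.7   0.42] turn 0.21
```

```bash

python3 -m jog '[[-0.7,0.75,0,0.1],[-0.7,0.75,0,0.1],[-0.5,0.6,0,0],[-0.35,0.4,0,0],[-0.1,0.15,0,0],[0,0,0,0],[0,0,0,0],[0,0,0,0]]' 75
python3 go.py .622 -.084 .12 51
```

```text
t: 16.6
eef_pos: [0.6174, -0.0906, 0.1541]
tcp_rot: [[0.632, 0.772, -0.071], [0.773, -0.634, -0.005], [-0.049, -0.052, -0.997]]
force: [1.2, 0.5, 0.6]
opening: 0.0748
t 16.6 pos [ 0.6174 -0.0906  0.1541] head 50.75 open 0.0748 F [1.2 0.5 0.6]
units now-axes [0.24 0.03 0.84] turned-axes [ 0.2  -0.02  0.85] turn -0.03
```

Each lateral move adds some tool tilt; it's now about 4°. Before grasping I'll try to find which motions increase or reduce it.

```bash
cat > tl.py <<'E'
from h import *
st=read_state(); R=np.array(st['tcp_rot']); q=np.array(st['qpos']); p=np.array(st['eef_pos']); u=np.append(p[:2]/np.hypot(*p[:2]),0); v=np.array([-u[1],u[0],0])
print('  tilt radial',(R[:,2]@u).round(4),'tang',(R[:,2]@v).round(4),'q2+3+5-pi',(q[1]+q[2]+q[4]-np.pi).round(4),'q4',q[3].round(4),'q',q.round(3),'r',np.hypot(*p[:2]).round(4),'z',p[2].round(4),'t',st['t'])
E
python3 tl.py
python3 -m jog '[[0,0,-1,0],[0,0,-1,0],[0,0,0,0],[0,0,0,0],[0,0,0,0],[0,0,0,0],[0,0,0,0],[0,0,0,0]]' >/dev/null; python3 tl.py
python3 -m jog '[[0,0,1,0],[0,0,1,0],[0,0,0,0],[0,0,0,0],[0,0,0,0],[0,0,0,0],[0,0,0,0],[0,0,0,0]]' >/dev/null; python3 tl.py
python3 -m jog '[[0.6,-0.8,0,0],[0.6,-0.8,0,0],[0,0,0,0],[0,0,0,0],[0,0,0,0],[0,0,0,0],[0,0,0,0],[0,0,0,0]]' >/dev/null; python3 tl.py
python3 -m jog '[[-0.6,0.8,0,0],[-0.6,0.8,0,0],[0,0,0,0],[0,0,0,0],[0,0,0,0],[0,0,0,0],[0,0,0,0],[0,0,0,0]]' >/dev/null; python3 tl.py
```

```text
tilt radial -0.07 tang -0.0155 q2+3+5-pi 0.068 q4 -0.0237 q [-0.256  0.617  1.249 -0.024  1.344 -1.135] r 0.6241 z 0.1541 t 16.6
  tilt radial -0.0794 tang -0.0128 q2+3+5-pi 0.0776 q4 -0.0215 q [-0.242  0.576  1.107 -0.022  1.536 -1.135] r 0.6263 z 0.232 t 17.4
  tilt radial -0.0697 tang -0.0141 q2+3+5-pi 0.0679 q4 -0.0223 q [-0.246  0.613  1.249 -0.022  1.347 -1.133] r 0.6232 z 0.1564 t 18.2
  tilt radial -0.064 tang -0.007 q2+3+5-pi 0.0628 q4 -0.0151 q [-0.132  0.563  1.326 -0.015  1.315 -1.016] r 0.6 z 0.1605 t 19.0
  tilt radial -0.0639 tang -0.0141 q2+3+5-pi 0.0621 q4 -0.0216 q [-0.25   0.611  1.244 -0.022  1.348 -1.134] r 0.6254 z 0.1591 t 19.8
```

```bash

python3 -m jog '[[0,0,0,1],[0,0,0,1],[0,0,0,1],[0,0,0,1],[0,0,0,0],[0,0,0,0],[0,0,0,0],[0,0,0,0]]' >/dev/null; python3 tl.py
python3 -m jog '[[0,0,0,-1],[0,0,0,-1],[0,0,0,-1],[0,0,0,-1],[0,0,0,0],[0,0,0,0],[0,0,0,0],[0,0,0,0]]' >/dev/null; python3 tl.py
python3 -m jog '[[0.6,-0.8,0,0],[0.6,-0.8,0,0],[0.6,-0.8,0,0],[0.6,-0.8,0,0],[0,0,0,0],[0,0,0,0],[0,0,0,0],[0,0,0,0]]' >/dev/null; python3 tl.py
python3 -m jog '[[-0.3,0.4,0,0],[-0.3,0.4,0,0],[-0.3,0.4,0,0],[-0.3,0.4,0,0],[-0.3,0.4,0,0],[-0.3,0.4,0,0],[-0.3,0.4,0,0],[-0.3,0.4,0,0]]' >/dev/null; python3 tl.py
```

```text
tilt radial -0.0633 tang -0.0137 q2+3+5-pi 0.0615 q4 -0.0212 q [-0.244  0.609  1.246 -0.021  1.348 -0.563] r 0.6248 z 0.16 t 20.6
  tilt radial -0.0633 tang -0.0138 q2+3+5-pi 0.0615 q4 -0.0213 q [-0.244  0.609  1.246 -0.021  1.348 -1.142] r 0.6247 z 0.16 t 21.4
  tilt radial -0.0633 tang 0.0024 q2+3+5-pi 0.0631 q4 -0.006 q [ 1.000e-03  5.310e-01  1.380e+00 -6.000e-03  1.293e+00 -8.890e-01] r 0.5829 z 0.1615 t 22.2
  tilt radial -0.0619 tang -0.0152 q2+3+5-pi 0.0599 q4 -0.0225 q [-0.262  0.611  1.246 -0.023  1.345 -1.136] r 0.6256 z 0.159 t 23.0
```

```bash

python3 -m jog '[[0,0,-0.3,0],[0,0,-0.3,0],[0,0,-0.3,0],[0,0,-0.3,0],[0,0,-0.3,0],[0,0,-0.3,0],[0,0,-0.2,0],[0,0,0,0]]' >/dev/null; python3 tl.py
python3 -m jog '[[0,0,1,0],[0,0,1,0],[0,0,0,0],[0,0,0,0],[0,0,0,0],[0,0,0,0],[0,0,0,0],[0,0,0,0]]' >/dev/null; python3 tl.py
python3 -m jog '[[0.2,0.2,-1,0],[0.2,0.2,-1,0],[0,0,0,0],[0,0,0,0],[0,0,0,0],[0,0,0,0],[0,0,0,0],[0,0,0,0]]' >/dev/null; python3 tl.py
python3 -m jog '[[-0.1,-0.1,0.5,0],[-0.1,-0.1,0.5,0],[-0.1,-0.1,0.5,0],[-0.1,-0.1,0.5,0],[0,0,0,0],[0,0,0,0],[0,0,0,0],[0,0,0,0]]' >/dev/null; python3 tl.py
```

```text
tilt radial -0.0579 tang -0.0149 q2+3+5-pi 0.0559 q4 -0.0212 q [-0.264  0.565  1.083 -0.021  1.549 -1.136] r 0.6314 z 0.2476 t 23.8
  tilt radial -0.0455 tang -0.016 q2+3+5-pi 0.0435 q4 -0.0214 q [-0.265  0.597  1.227 -0.021  1.361 -1.133] r 0.63 z 0.1739 t 24.6
  tilt radial -0.0528 tang -0.0147 q2+3+5-pi 0.051 q4 -0.0203 q [-0.251  0.606  0.997 -0.02   1.589 -1.124] r 0.6533 z 0.2527 t 25.4
  tilt radial -0.0522 tang -0.0152 q2+3+5-pi 0.0503 q4 -0.0213 q [-0.266  0.596  1.235 -0.021  1.361 -1.134] r 0.6266 z 0.1718 t 26.2
```

Rising slowly and descending fast reduces the tilt, so I'll repeat that cycle.

```bash

python3 -m jog '[[0,0,-0.3,0],[0,0,-0.3,0],[0,0,-0.3,0],[0,0,-0.3,0],[0,0,-0.3,0],[0,0,-0.3,0],[0,0,-0.3,0],[0,0,-0.2,0]]' >/dev/null; python3 tl.py
python3 -m jog '[[0,0,1,0],[0,0,1,0],[0,0,-0.3,0],[0,0,-0.3,0],[0,0,-0.3,0],[0,0,-0.3,0],[0,0,-0.3,0],[0,0,-0.3,0]]' >/dev/null; python3 tl.py
python3 -m jog '[[0,0,1,0],[0,0,1,0],[0,0,-0.3,0],[0,0,-0.3,0],[0,0,-0.3,0],[0,0,-0.3,0],[0,0,-0.3,0],[0,0,-0.3,0]]' >/dev/null; python3 tl.py
python3 -m jog '[[0,0,1,0],[0,0,1,0],[0,0,0,0],[0,0,0,0],[0,0,0,0],[0,0,0,0],[0,0,0,0],[0,0,0,0]]' >/dev/null; python3 tl.py
python3 go.py .622 -.084 .07 51
```

```text
tilt radial -0.0397 tang -0.0163 q2+3+5-pi 0.0377 q4 -0.0206 q [-0.262  0.547  1.031 -0.021  1.602 -1.135] r 0.634 z 0.2788 t 27.0
  tilt radial -0.0128 tang -0.0192 q2+3+5-pi 0.0107 q4 -0.0205 q [-0.261  0.534  1.009 -0.021  1.609 -1.135] r 0.6386 z 0.2951 t 27.8
  tilt radial 0.038 tang -0.0247 q2+3+5-pi -0.0405 q4 -0.0205 q [-0.26   0.509  0.952 -0.021  1.64  -1.135] r 0.6462 z 0.3327 t 28.6
  tilt radial 0.0881 tang -0.0298 q2+3+5-pi -0.0909 q4 -0.0204 q [-0.262  0.508  1.066 -0.02   1.476 -1.134] r 0.6592 z 0.2909 t 29.4
t 29.4 pos [ 0.6512 -0.1021  0.2909] head 50.11 open 0.075 F [ 0.3 -0.6 -0.6]
units now-axes [-0.23 -1.35  5.42] turned-axes [-0.11 -0.85  5.52] turn -0.11
```

```bash

python3 -m jog '[[0,0,-1,0],[0,0,-1,0],[0,0,0.3,0],[0,0,0.3,0],[0,0,0.3,0],[0,0,0.3,0],[0,0,0.3,0],[0,0,0.3,0]]' >/dev/null; python3 tl.py
python3 -m jog '[[0,0,0,0],[0,0,0,0],[0,0,0,0],[0,0,0,0],[0,0,0,0],[0,0,0,0],[0,0,0,0],[0,0,0,0]]' >/dev/null; python3 tl.py
python3 go.py .622 -.084 .07 51
```

```text
tilt radial 0.0833 tang -0.0292 q2+3+5-pi -0.086 q4 -0.0203 q [-0.261  0.505  1.057 -0.02   1.493 -1.134] r 0.6568 z 0.2961 t 30.2
  tilt radial 0.0782 tang -0.0288 q2+3+5-pi -0.0809 q4 -0.0203 q [-0.262  0.507  1.061 -0.02   1.493 -1.134] r 0.6558 z 0.2935 t 31.0
t 31.0 pos [ 0.6479 -0.1012  0.2935] head 50.09 open 0.0751 F [-0.7  1.3 -0.6]
units now-axes [-0.17 -1.23  5.5 ] turned-axes [-0.07 -0.77  5.59] turn -0.11
```

```bash

python3 -m jog '[[0,-0.1,0.3,0],[0,-0.1,0.3,0],[0,-0.1,0.3,0],[0,-0.1,0.3,0],[0,-0.1,0.3,0],[0,-0.1,0.3,0],[0,-0.1,0.3,0],[0,-0.1,0.3,0]]' >/dev/null; python3 tl.py
python3 -m jog '[[0,0,-1,0],[0,0,-1,0],[0,0,-1,0],[0,0,0,0],[0,0,0,0],[0,0,0,0],[0,0,0,0],[0,0,0,0]]' >/dev/null; python3 tl.py
python3 go.py .622 -.084 .07 51
```

```text
tilt radial 0.085 tang -0.0314 q2+3+5-pi -0.088 q4 -0.0234 q [-0.242  0.516  1.313 -0.023  1.225 -1.108] r 0.6374 z 0.1951 t 31.8
  tilt radial 0.0733 tang -0.0306 q2+3+5-pi -0.0763 q4 -0.0223 q [-0.237  0.44   1.118 -0.022  1.507 -1.11 ] r 0.6245 z 0.3125 t 32.6
t 32.6 pos [ 0.6195 -0.0787  0.3125] head 50.08 open 0.0748 F [-0.1  0.5 -0.7]
units now-axes [-0.15 -0.34  6.05] turned-axes [-0.06  0.13  6.06] turn -0.12
```

```bash

python3 -m jog '[[0,0,0.3,0],[0,0,0.3,0],[0,0,0.3,0],[0,0,0.3,0],[0,0,-1,0],[0,0,-1,0],[0,0,0.4,0],[0,0,0.4,0]]' >/dev/null; python3 tl.py
python3 -m jog '[[0,0,0.4,0],[0,0,0.4,0],[0,0,0.4,0],[0,0,-1,0],[0,0,-1,0],[0,0,0.4,0],[0,0,0.4,0],[0,0,0.4,0]]' >/dev/null; python3 tl.py
python3 -m jog '[[0,0,0.4,0],[0,0,0.4,0],[0,0,0.4,0],[0,0,0.4,0],[0,0,0,0],[0,0,0,0],[0,0,0,0],[0,0,0,0]]' >/dev/null; python3 tl.py
python3 go.py .622 -.084 .07 51
```

```text
tilt radial 0.0582 tang -0.0289 q2+3+5-pi -0.061 q4 -0.0223 q [-0.238  0.449  1.136 -0.022  1.495 -1.11 ] r 0.6223 z 0.2999 t 33.4
  tilt radial 0.0408 tang -0.0269 q2+3+5-pi -0.0436 q4 -0.0224 q [-0.239  0.466  1.191 -0.022  1.442 -1.11 ] r 0.6197 z 0.269 t 34.2
  tilt radial 0.0268 tang -0.0251 q2+3+5-pi -0.0293 q4 -0.0229 q [-0.242  0.517  1.316 -0.023  1.279 -1.109] r 0.6184 z 0.192 t 35.0
t 35.0 pos [ 0.6132 -0.0801  0.192 ] head 50.01 open 0.0752 F [-0.8 -0.3 -0.3]
units now-axes [0.09 0.12 3.06] turned-axes [0.06 0.23 3.05] turn -0.12
```

```bash

python3 -m jog '[[0.05,0.15,0.5,0],[0,0.05,0.6,0],[0,0,0.6,0],[0,0,0.5,0],[0,0,0.1,0],[0,0,0,0],[0,0,0,0],[0,0,0,0]]' >/dev/null; python3 tl.py
python3 go.py .622 -.084 .01 51
```

```text
tilt radial 0.0436 tang -0.0267 q2+3+5-pi -0.0461 q4 -0.0246 q [-0.248  0.613  1.395 -0.025  1.087 -1.11 ] r 0.6346 z 0.1066 t 35.8
t 35.8 pos [ 0.6285 -0.0875  0.1066] head 50.03 open 0.0752 F [-0.3  0.9 -0. ]
units now-axes [-0.04 -0.3   2.4 ] turned-axes [-0.03 -0.18  2.42] turn -0.12
```

```bash

python3 -m jog '[[0,-0.2,0.2,0],[-0.04,-0.1,0.4,0],[0,0,0.4,0],[0,0,0.4,0],[0,0,0.3,0],[0,0,0.2,0],[0,0,0.1,0],[0,0,0,0]]' >/dev/null; python3 tl.py
python3 go.py .622 -.084 .01 51
```

```text
tilt radial 0.0512 tang -0.0274 q2+3+5-pi -0.0538 q4 -0.0276 q [-0.242  0.694  1.496 -0.028  0.897 -1.099] r 0.6274 z 0.0264 t 36.6
t 36.6 pos [ 0.622  -0.082   0.0264] head 50.07 open 0.0753 F [-0.3  0.4 -0.2]
units now-axes [-0.04  0.01  0.41] turned-axes [-0.04  0.03  0.41] turn -0.12
```

```bash

python3 -m jog '[[-0.04,0,0.2,0],[0,0,0.12,0],[0,0,0.05,0],[0,0,0,0],[0,0,0,0],[0,0,0,0],[0,0,0,0],[0,0,0,0]]' >/dev/null; python3 tl.py
python3 go.py .622 -.084 .01 51
python3 -m jog '[[0,0,0,0],[0,0,0,0],[0,0,0,0],[0,0,0,0],[0,0,0,0],[0,0,0,0],[0,0,0,0],[0,0,0,0]]' 15 15
python3 - <<'E'
from h import *
s=snap('side','side9')
a=s['color'][:,:,::-1]; cv2.imwrite('pics/z9.png',cv2.resize(a[110:260,220:420],None,fx=4,fy=4,interpolation=2))
E
```

```text
tilt radial 0.0551 tang -0.0277 q2+3+5-pi -0.0577 q4 -0.0281 q [-0.245  0.713  1.505 -0.028  0.866 -1.101] r 0.6287 z 0.0125 t 37.4
t 37.4 pos [ 0.6231 -0.0843  0.0125] head 50.07 open 0.075 F [ 0.4 -1.1  0.4]
units now-axes [-0.01 -0.03  0.06] turned-axes [-0.01 -0.03  0.06] turn -0.12
t: 38.2
eef_pos: [0.6232, -0.0843, 0.0127]
tcp_rot: [[0.642, 0.765, 0.051], [0.767, -0.641, -0.035], [0.006, 0.062, -0.998]]
force: [0.3, -0.2, 0.0]
opening: 0.0238
```

View pics/z9.png

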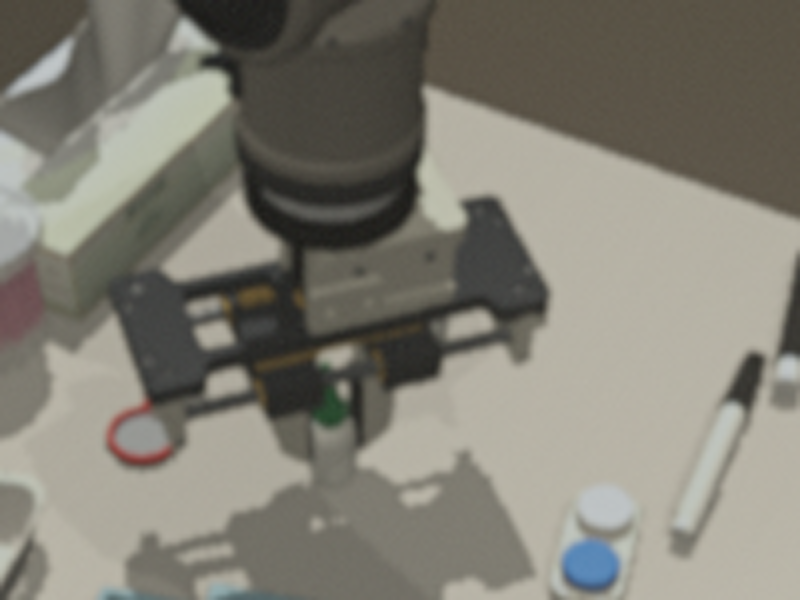

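```bash

python3 -m jog '[[0,0,-0.5,0],[0,0,-0.7,0],[0,0,-0.7,-0.3],[0,0,-0.7,-0.6],[0,0,-0.5,-0.7],[0,0,-0.2,-0.6],[0,0,0,0],[0,0,0,0]]' >/dev/null; python3 tl.py
python3 go.py .4967 .1815 .14 68
```

```text
tilt radial 0.0517 tang -0.0276 q2+3+5-pi -0.0544 q4 -0.0238 q [-0.24   0.543  1.399 -0.024  1.145 -1.421] r 0.6201 z 0.148 t 39.05
t 39.05 pos [ 0.6151 -0.0793  0.148 ] head 68.16 open 0.0238 F [-0.3 -0.4 -0.1]
units now-axes [ 4.95 -5.17 -0.16] turned-axes [ 4.94 -5.19  0.2 ] turn 0.02
```

```bash

python3 -m jog '[[0.4,-0.4,0,0],[0.65,-0.7,0,0],[0.65,-0.7,0,0],[0.65,-0.7,0,0],[0.65,-0.7,0,0],[0.6,-0.6,0,0],[0.4,-0.4,0,0],[0.2,-0.2,0,0]]' >/dev/null; python3 tl.py
python3 go.py .4967 .1815 .14 68
```

```text
tilt radial 0.0242 tang -0.0435 q2+3+5-pi -0.0287 q4 -0.0472 q [ 0.163  0.429  1.662 -0.047  1.022 -0.981] r 0.5302 z 0.1268 t 39.85
t 39.85 pos [0.5093 0.1476 0.1268] head 66.87 open 0.0236 F [ 0.7 -0.9 -0.5]
units now-axes [ 0.65 -0.61 -0.37] turned-axes [ 0.67 -0.61 -0.33] turn -0.14
```

```bash

python3 -m jog '[[0.3,-0.3,-0.1,-0.1],[0.2,-0.15,-0.1,0],[0,0,0,0],[0,0,0,0],[0,0,0,0],[0,0,0,0],[0,0,0,0],[0,0,0,0]]' >/dev/null; python3 tl.py
python3 go.py .4967 .1815 .06 68
```

```text
tilt radial 0.0181 tang -0.0454 q2+3+5-pi -0.0228 q4 -0.0499 q [ 0.212  0.425  1.654 -0.05   1.04  -0.938] r 0.5289 z 0.1313 t 40.65
t 40.65 pos [0.5004 0.1715 0.1313] head 67.31 open 0.0238 F [0.9 0.4 0.4]
units now-axes [ 0.23 -0.26  1.77] turned-axes [ 0.2  -0.18  1.78] turn -0.09
```

```bash

python3 -m jog '[[0.12,-0.13,0.3,0],[0.1,-0.12,0.4,0],[0,0,0.4,0],[0,0,0.4,0],[0,0,0.2,0],[0,0,0,0],[0,0,0,0],[0,0,0,0]]' >/dev/null; python3 tl.py
python3 go.py .4967 .1815 .0200 68
python3 - <<'E'
from h import *
s=snap('side','side10')
a=s['color'][:,:,::-1]; cv2.imwrite('pics/z10.png',cv2.resize(a[260:410,160:360],None,fx=4,fy=4,interpolation=2))
E
```

```text
tilt radial 0.0164 tang -0.0452 q2+3+5-pi -0.0208 q4 -0.0565 q [ 0.235  0.523  1.734 -0.057  0.864 -0.903] r 0.5279 z 0.0574 t 41.45
t 41.45 pos [0.4953 0.1826 0.0574] head 67.26 open 0.0238 F [-0.  -0.2  0.5]
units now-axes [0.01 0.   0.94] turned-axes [-0.01  0.04  0.94] turn -0.09
```

View pics/z10.png

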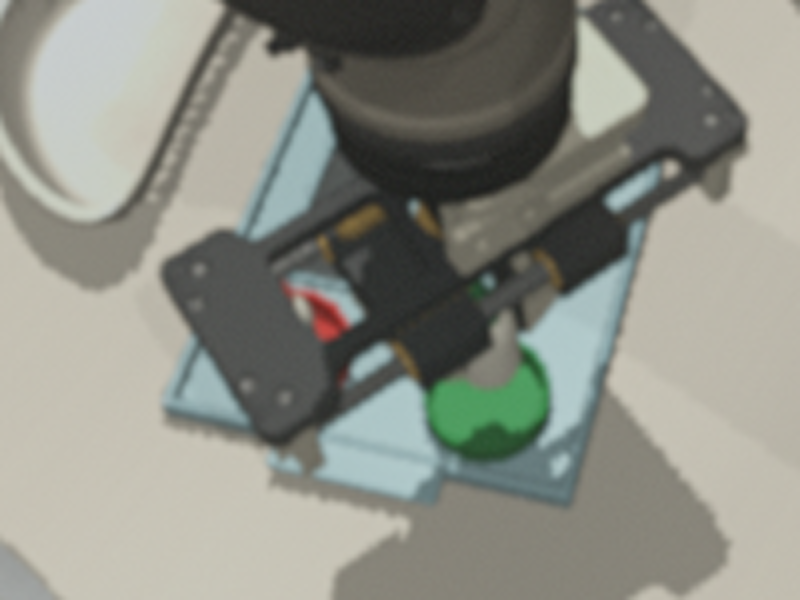

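The green bottle's base is over the cup: zoom (492,380), with the cup at (490,400). Lowering it.

```bash

python3 -m jog '[[0,0,0.25,0],[0,0,0.25,0],[0,0,0.2,0],[0,0,0.12,0],[0,0,0.05,0],[0,0,0,0],[0,0,0,0],[0,0,0,0]]' |grep force; python3 tl.py
python3 go.py .4967 .1815 .0200 68
```

```text
force: [0.5, 1.2, 0.0]
  tilt radial 0.0188 tang -0.0454 q2+3+5-pi -0.0231 q4 -0.0612 q [ 0.231  0.581  1.761 -0.061  0.776 -0.899] r 0.5294 z 0.0206 t 42.3
t 42.3 pos [0.4973 0.1813 0.0206] head 67.23 open 0.0238 F [0.5 1.2 0. ]
units now-axes [-0.   -0.02  0.01] turned-axes [-0.   -0.02  0.01] turn -0.1
```

```bash

python3 -m jog '[[0,0,0.02,0],[0,0,0,0],[0,0,0,0],[0,0,0,0],[0,0,0,0],[0,0,0,0],[0,0,0,0],[0,0,0,0]]' 50 | grep -E 'force|open'
python3 -m jog '[[0,0,-0.4,0],[0,0,-0.6,0],[0,0,-0.8,0],[0,0,-0.9,0],[0,0,-0.9,0],[0,0,-0.4,0],[0,0,0,0],[0,0,0,0]]' >/dev/null
python3 - <<'E'
from fit import *
s=snap('side','side11'); print(fit(s,(.497,.181),.02,.05))
a=s['color'][:,:,::-1]; cv2.imwrite('pics/z11.png',cv2.resize(a[260:410,160:360],None,fx=4,fy=4,interpolation=2))
E
python3 tl.py
python3 go.py .464 -.3224 .12 14.7
```

```text
force: [0.5, 0.2, 0.6]
opening: 0.05
(188, array([0.4961, 0.1814]), np.float64(0.0017))
  tilt radial 0.0162 tang -0.0452 q2+3+5-pi -0.021 q4 -0.0467 q [ 0.245  0.362  1.588 -0.047  1.17  -0.911] r 0.5255 z 0.1849 t 43.95
t 43.95 pos [0.4911 0.1871 0.1849] head 67.23 open 0.0501 F [ 0.7 -0.2 -0.1]
units now-axes [-11.97   4.22   2.06] turned-axes [-3.89 12.15  1.62] turn 6.57
```

View pics/z11.png

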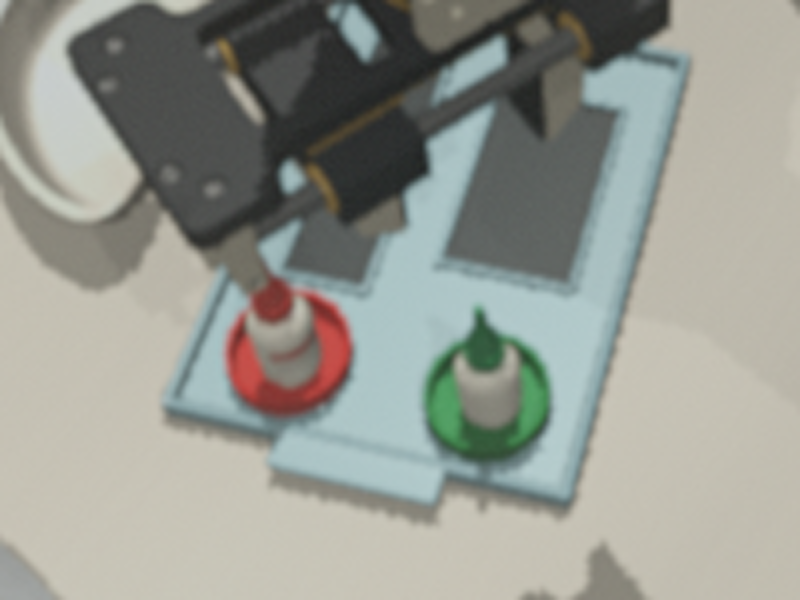

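```bash

python3 -m jog '[[-0.75,0.28,0,0.94],[-0.71,0.37,0,0.94],[-0.66,0.46,0,0.94],[-0.59,0.54,0,0.94],[-0.51,0.61,0,0.94],[-0.43,0.68,0,0.94],[-0.34,0.73,0,0.94],[-0.25,0.76,0,0]]' 50 >/dev/null; python3 tl.py
python3 go.py .463 -.3196 .12 14.7
```

```text
tilt radial 0.0145 tang -0.0321 q2+3+5-pi -0.0186 q4 -0.0331 q [-0.298  0.277  1.727 -0.033  1.119 -0.507] r 0.4742 z 0.1808 t 44.75
t 44.75 pos [ 0.4683 -0.0742  0.1808] head 12.8 open 0.0498 F [ 0.3  0.2 -0.4]
units now-axes [-1.49  5.9   1.73] turned-axes [-1.69  5.9   1.52] turn -0.24
```

```bash

python3 -m jog '[[-0.2,0.8,0.1,-0.1],[-0.2,0.8,0.1,-0.1],[-0.2,0.8,0.2,0],[-0.2,0.8,0.2,0],[-0.2,0.8,0.2,0],[-0.15,0.6,0.2,0],[-0.1,0.4,0.1,0],[-0.05,0.1,0,0]]' >/dev/null; python3 tl.py
python3 go.py .463 -.3196 .08 14.7
```

```text
tilt radial 0.0048 tang -0.0237 q2+3+5-pi -0.0076 q4 -0.026 q [-0.697  0.463  1.595 -0.026  1.075 -0.932] r 0.5466 z 0.1291 t 45.55
t 45.55 pos [ 0.46   -0.2953  0.1291] head 14.15 open 0.0498 F [ 0.6 -0.   0.9]
units now-axes [-0.06  0.58  1.24] turned-axes [-0.08  0.61  1.23] turn -0.07
```

```bash

python3 -m jog '[[-0.03,0.3,0.4,-0.05],[0,0.2,0.5,0],[0,0.05,0.6,0],[0,0,0.5,0],[0,0,0.2,0],[0,0,0,0],[0,0,0,0],[0,0,0,0]]' >/dev/null; python3 tl.py
python3 go.py .463 -.3196 -.005 14.7
python3 - <<'E'
from h import *
s=snap('side','side12')
a=s['color'][:,:,::-1]; cv2.imwrite('pics/z12.png',cv2.resize(a[110:260,320:520],None,fx=4,fy=4,interpolation=2))
E
```

```text
tilt radial 0.0028 tang -0.0217 q2+3+5-pi -0.0053 q4 -0.0271 q [-0.719  0.602  1.641 -0.027  0.892 -0.96 ] r 0.5608 z 0.0393 t 46.35
t 46.35 pos [ 0.4643 -0.3144  0.0393] head 14.75 open 0.0501 F [ 0.4 -1.  -1.3]
units now-axes [-0.05  0.1   1.11] turned-axes [-0.06  0.12  1.11] turn 0.01
```

View pics/z12.png

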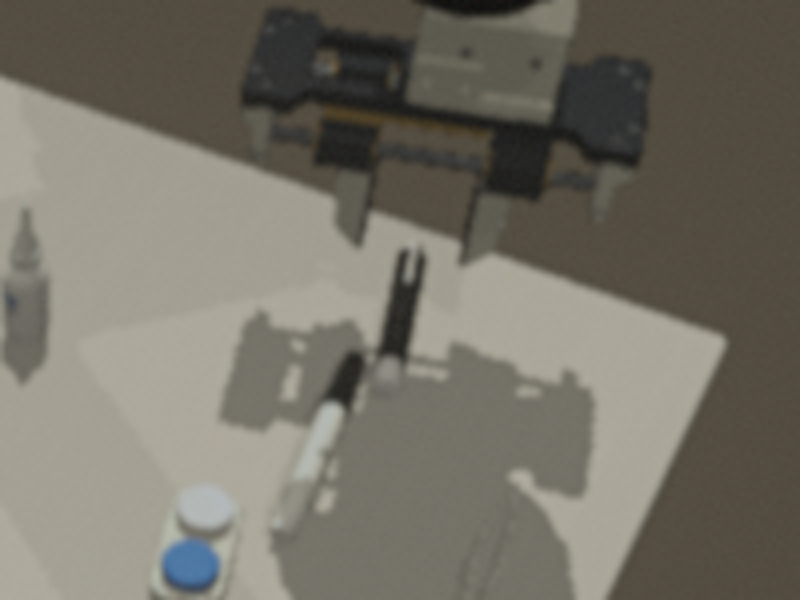

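```bash

python3 - <<'E'
from h import *
s=dict(np.load('pics/side12.npz'));W=world(s)
st=read_state();p=np.array(st['eef_pos']);R=np.array(st['tcp_rot'])
for dz in (-.015,-.01,-.005,.014):
  for sx in(-.025,.025): print(dz,sx,((proj(s,p+R@[sx,-.0095,dz])-[320,110])*4+1.5).round())
for r,c in((110+240//4,320+358//4),(110+225//4,320+357//4),(110+258//4,320+467//4),(110+245//4,320+472//4)): print(W[r,c].round(4))
E
python3 -m jog '[[-0.04,0.1,0.3,0],[0,0,0.3,0],[0,0,0.2,0],[0,0,0.1,0],[0,0,0,0],[0,0,0,0],[0,0,0,0],[0,0,0,0]]' | grep force; python3 tl.py
python3 go.py .463 -.3196 -.005 14.7
```

```text
-0.015 -0.025 [459. 255.]
-0.015 0.025 [363. 239.]
-0.01 -0.025 [457. 262.]
-0.01 0.025 [362. 246.]
-0.005 -0.025 [455. 269.]
-0.005 0.025 [360. 253.]
0.014 -0.025 [449. 296.]
0.014 0.025 [356. 279.]
[ 0.4887 -0.2977  0.0517]
[ 0.4897 -0.2952  0.0641]
[ 0.434  -0.3099  0.0559]
[ 0.4314 -0.3095  0.0655]
force: [0.0, 0.6, -0.3]
  tilt radial 0.0058 tang -0.0219 q2+3+5-pi -0.0083 q4 -0.029 q [-0.728  0.662  1.659 -0.029  0.812 -0.965] r 0.5641 z 0.0016 t 47.2
t 47.2 pos [ 0.4641 -0.3207  0.0016] head 14.72 open 0.05 F [ 0.   0.6 -0.3]
units now-axes [-0.02 -0.04  0.16] turned-axes [-0.02 -0.03  0.16] turn 0.0
```

```bash

python3 -m jog '[[-0.02,-0.02,0.1,0],[0,0,0.06,0],[0,0,0,0],[0,0,0,0],[0,0,0,0],[0,0,0,0],[0,0,0,0],[0,0,0,0]]' 50| grep force
python3 go.py .463 -.3196 -.005 14.7
python3 -m jog '[[0,0,0,0],[0,0,0,0],[0,0,0,0],[0,0,0,0],[0,0,0,0],[0,0,0,0],[0,0,0,0],[0,0,0,0]]' 8 20 | grep -E 'force|open|eef'
```

```text
force: [0.0, 0.2, -0.2]
t 48.0 pos [ 0.4634 -0.3205 -0.0046] head 14.73 open 0.0499 F [ 0.   0.2 -0.2]
units now-axes [-0.   -0.02  0.01] turned-axes [-0.   -0.02  0.01] turn 0.0
eef_pos: [0.4635, -0.3205, -0.0045]
force: [-0.9, 0.4, -0.8]
opening: 0.0167
```

```bash

python3 -m jog '[[0,0,-0.2,0],[0,0,-0.4,0],[0,0,-0.6,0],[0,0,-0.6,0],[0,0,-0.6,0],[0,0,-0.4,0],[0,0,-0.2,0],[0,0,0,0]]' | grep -E 'open'; python3 tl.py
python3 go.py .6119 .0902 .10 16.7
python3 - <<'E'
from h import *
s=snap('side','side13')
a=s['color'][:,:,::-1]; cv2.imwrite('pics/z13.png',cv2.resize(a[80:230,320:520],None,fx=4,fy=4,interpolation=2))
E
```

```text
opening: 0.0167
  tilt radial 0.0067 tang -0.022 q2+3+5-pi -0.0092 q4 -0.0238 q [-0.724  0.495  1.561 -0.024  1.077 -0.97 ] r 0.5619 z 0.1226 t 49.6
t 49.6 pos [ 0.4638 -0.3172  0.1226] head 14.74 open 0.0167 F [ 0.6 -0.2 -0.2]
units now-axes [ 6.18 -8.92  0.32] turned-axes [ 6.47 -8.69  0.56] turn -0.25
```

View pics/z13.png

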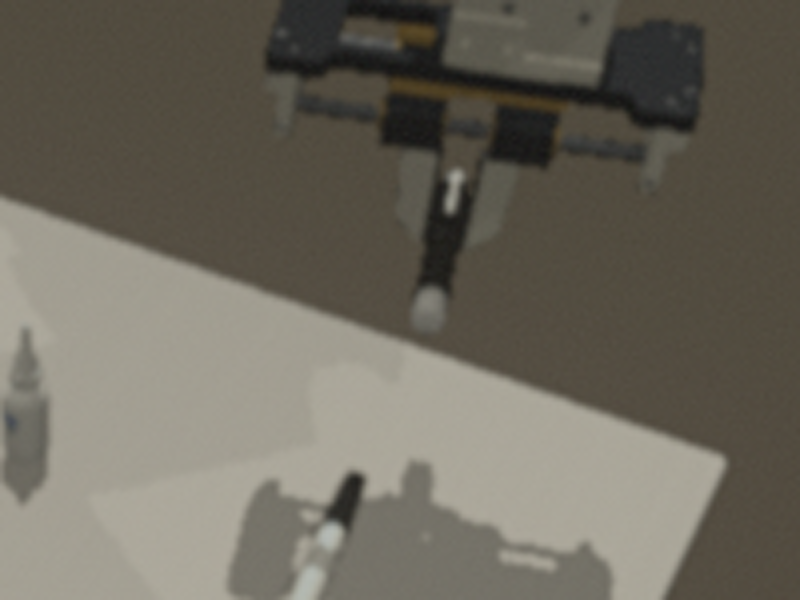

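The penlight is held along its length, and the marker hasn't moved. Carrying it to the caddy.

```bash

python3 -m jog '[[0.3,-0.4,0,-0.05],[0.5,-0.7,0,-0.05],[0.55,-0.8,0,-0.05],[0.55,-0.8,0,-0.05],[0.55,-0.8,0,0],[0.55,-0.8,0,0],[0.55,-0.8,0,0],[0.55,-0.8,0,0]]' | grep -E 'open'; python3 tl.py
python3 go.py .6119 .0902 .10 16.7
```

```text
opening: 0.0168
  tilt radial -0.0204 tang -0.0181 q2+3+5-pi 0.0181 q4 -0.0234 q [-0.197  0.519  1.572 -0.023  1.069 -0.462] r 0.5557 z 0.1059 t 50.45
t 50.45 pos [ 0.5543 -0.0394  0.1059] head 15.83 open 0.0168 F [ 0.7 -0.6  0.6]
units now-axes [ 2.27 -2.72  0.06] turned-axes [ 2.31 -2.69  0.15] turn -0.11
```

```bash

python3 -m jog '[[0.5,-0.65,0,-0.1],[0.5,-0.6,0,0],[0.5,-0.5,0,0],[0.3,-0.3,0,0],[0.1,-0.1,0,0],[0,0,0,0],[0,0,0,0],[0,0,0,0]]' | grep -E 'open'; python3 tl.py
python3 go.py .6119 .0902 .03 16.7
```

```text
opening: 0.017
  tilt radial -0.0378 tang -0.0121 q2+3+5-pi 0.0362 q4 -0.0181 q [ 1.000e-03  6.200e-01  1.419e+00 -1.800e-02  1.139e+00 -2.860e-01] r 0.6042 z 0.0946 t 51.25
t 51.25 pos [0.5999 0.0719 0.0946] head 16.93 open 0.017 F [ 0.4  1.  -0.6]
units now-axes [ 0.48 -0.36  1.59] turned-axes [ 0.42 -0.35  1.61] turn 0.03
```

```bash

python3 -m jog '[[0.25,-0.2,0,0],[0.2,-0.15,0.1,0],[0,0,0.6,0],[0,0,0.6,0],[0,0,0.2,0],[0,0,0,0],[0,0,0,0],[0,0,0,0]]' | grep -E 'open'; python3 tl.py
python3 go.py .6119 .0902 0 16.7
python3 - <<'E'
from h import *
for n,o in(('side',(170,220)),('top',(170,180))):
    s=snap(n,n+'14')
    a=s['color'][:,:,::-1]; cv2.imwrite(f'pics/z14{n}.png',cv2.resize(a[o[1]:o[1]+150,o[0]:o[0]+200],None,fx=4,fy=4,interpolation=2))
E
```

```text
opening: 0.0168
  tilt radial -0.032 tang -0.0114 q2+3+5-pi 0.0306 q4 -0.0175 q [ 0.031  0.716  1.42  -0.017  1.035 -0.252] r 0.622 z 0.0343 t 52.05
t 52.05 pos [0.6154 0.0904 0.0343] head 16.74 open 0.0168 F [ 0.2 -0.5 -0.7]
units now-axes [-0.06 -0.03  0.86] turned-axes [-0.09 -0.02  0.86] turn 0.0
```

View pics/z14side.png

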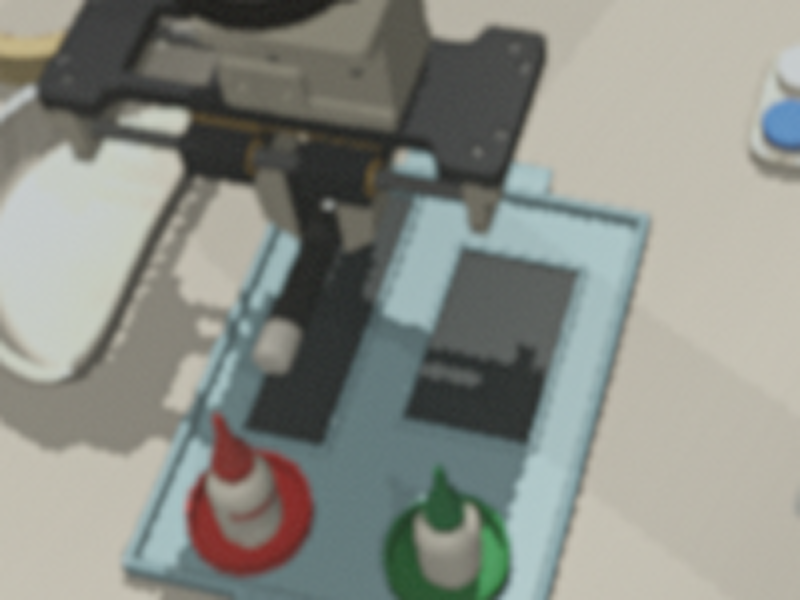

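```bash

python3 - <<'E'
from h import *
s=dict(np.load('pics/top1.npz'));W=world(s)[130:190,188:282].reshape(-1,3)
m=(W[:,2]>.015); w=W[m]; print(np.percentile(w[:,2],[50,90,98,100]).round(3), w[:,0].min(), w[:,0].max(),w[:,1].min(),w[:,1].max())
q=w[(w[:,0]<.72)&(w[:,2]>.02)]; print(len(q),q[:,2].max())
s=dict(np.load('pics/side14.npz'));W=world(s)
for r,c in((220+150//4,170+85//4),(220+152//4,170+90//4),(220+140//4,170+85//4),(220+225//4,170+480//4)): print(W[r,c].round(4))
E
```

```text
[0.027 0.034 0.036 0.039] 0.6699184037095591 0.8080439457670778 0.018013420263303215 0.22612665036901514
241 0.038778410923690165
[0.6842 0.149  0.1161]
[0.684  0.1479 0.1125]
[0.6827 0.1488 0.122 ]
[0.5258 0.1029 0.121 ]
```

```bash

python3 -m jog '[[-0.09,-0.02,0.2,0],[0,0,0.2,0],[0,0,0.2,0],[0,0,0.15,0],[0,0,0,0],[0,0,0,0],[0,0,0,0],[0,0,0,0]]' | grep -E 'force'; python3 tl.py
python3 go.py .6119 .0902 0 16.7
```

```text
force: [-0.4, 1.0, -0.6]
  tilt radial -0.0301 tang -0.0116 q2+3+5-pi 0.0286 q4 -0.0183 q [ 0.029  0.75   1.457 -0.018  0.963 -0.252] r 0.6175 z 0.0029 t 52.95
t 52.95 pos [0.611  0.0894 0.0029] head 16.71 open 0.0168 F [-0.4  1.  -0.6]
units now-axes [ 0.03 -0.01  0.07] turned-axes [ 0.03 -0.01  0.07] turn 0.0
```

```bash

python3 -m jog '[[0.02,0,0.06,0],[0,0,0,0],[0,0,0,0],[0,0,0,0],[0,0,0,0],[0,0,0,0],[0,0,0,0],[0,0,0,0]]' | grep -E 'force|eef'
python3 -m jog '[[0,0,0,0],[0,0,0,0],[0,0,0,0],[0,0,0,0],[0,0,0,0],[0,0,-0.2,0],[0,0,-0.4,0],[0,0,-0.6,0]]' 32 | grep -E 'force|eef|open'
python3 -m jog '[[0,0,-0.6,0],[0,0,-0.6,0],[0,0,-0.6,0],[0,0,-0.3,0],[0,0,0,0],[0,0,0,0],[0,0,0,0],[0,0,0,0]]' 50 >/dev/null
python3 tl.py
python3 - <<'E'
from h import *
for n,o in(('side',(170,220)),('top',(170,180))):
    s=snap(n,n+'15')
    a=s['color'][:,:,::-1]; cv2.imwrite(f'pics/z15{n}.png',cv2.resize(a[o[1]:o[1]+150,o[0]:o[0]+200],None,fx=4,fy=4,interpolation=2))
E
python3 go.py .4825 -.103 .1 15.8
```

```text
eef_pos: [0.6123, 0.0897, 0.0011]
force: [0.6, 0.2, 0.7]
eef_pos: [0.6114, 0.0903, 0.048]
force: [-0.1, 0.8, -0.1]
opening: 0.0322
  tilt radial -0.0317 tang -0.0113 q2+3+5-pi 0.0302 q4 -0.0157 q [ 0.033  0.602  1.319 -0.016  1.251 -0.254] r 0.6214 z 0.1387 t 55.35
t 55.45 pos [0.6146 0.0918 0.1387] head 16.72 open 0.0501 F [-0.   0.3  0.3]
units now-axes [-4.53  3.71  1.14] turned-axes [-4.5   3.79  0.97] turn 0.11
```

View pics/z15side.png

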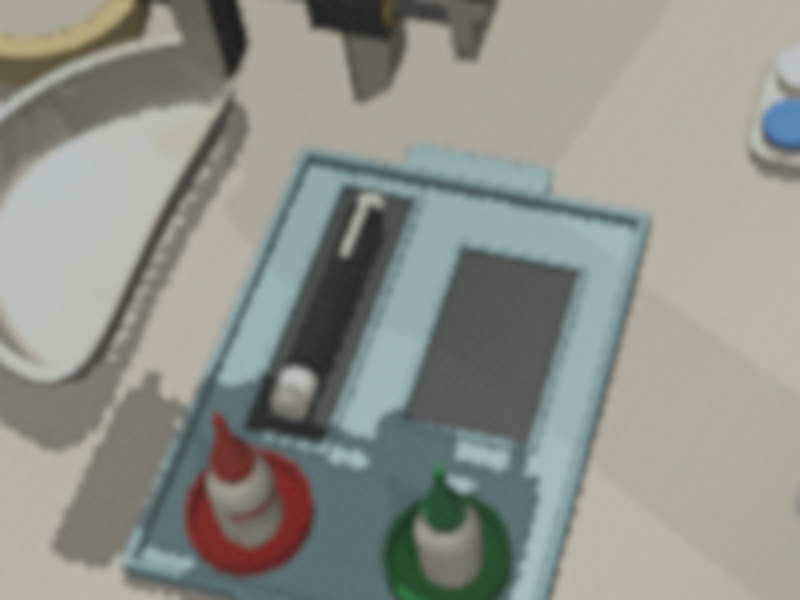

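The penlight lies in its recess. Next is the lens case.

```bash

python3 -m jog '[[-0.5,0.4,0,0.1],[-0.8,0.6,0,0],[-0.8,0.6,0.1,0],[-0.8,0.6,0.1,0],[-0.7,0.6,0.1,0],[-0.4,0.4,0,0],[-0.15,0.15,0,0],[0,0,0,0]]' 50 >/dev/null; python3 tl.py
python3 go.py .4817 -.100 .05 15.8
```

```text
tilt radial -0.0319 tang -0.0203 q2+3+5-pi 0.029 q4 -0.028 q [-0.316  0.397  1.709 -0.028  1.064 -0.582] r 0.4938 z 0.1285 t 56.25
t 56.25 pos [ 0.4861 -0.0872  0.1285] head 16.01 open 0.0503 F [-0.1 -0.9 -1.5]
units now-axes [-0.12  0.27  1.97] turned-axes [-0.19  0.28  1.96] turn 0.03
```

```bash

python3 -m jog '[[0,0,0,0],[0,0,0.5,0],[0,0,0.8,0],[0,0,0.6,0],[0,0,0,0],[0,0,0,0],[0,0,0,0],[0,0,0,0]]' 54 >/dev/null; python3 tl.py
python3 go.py .4817 -.100 .02 15.8
```

```text
tilt radial -0.0237 tang -0.0194 q2+3+5-pi 0.021 q4 -0.0294 q [-0.306  0.505  1.786 -0.029  0.872 -0.574] r 0.4975 z 0.053 t 57.05
t 57.05 pos [ 0.4906 -0.0828  0.053 ] head 16.43 open 0.0535 F [-0.3 -0.6  0.1]
units now-axes [-0.31  0.34  0.84] turned-axes [-0.33  0.35  0.83] turn 0.08
```

```bash

python3 -m jog '[[-0.2,0.2,0.1,0.08],[-0.12,0.15,0.2,0],[0,0,0.2,0],[0,0,0,0],[0,0,0,0],[0,0,0,0],[0,0,0,0],[0,0,0,0]]' 54 >/dev/null; python3 tl.py
python3 go.py .4817 -.100 -.006 15.8
python3 - <<'E'
from h import *
s=snap('side','side16')
a=s['color'][:,:,::-1]; cv2.imwrite('pics/z16.png',cv2.resize(a[150:300,270:470],None,fx=4,fy=4,interpolation=2))
E
```

```text
tilt radial -0.0189 tang -0.0209 q2+3+5-pi 0.0161 q4 -0.0322 q [-0.349  0.527  1.819 -0.032  0.812 -0.601] r 0.4929 z 0.0338 t 57.85
t 57.85 pos [ 0.4821 -0.1025  0.0338] head 15.68 open 0.0542 F [-0.5  0.1  0.1]
units now-axes [ 0.03 -0.07  0.99] turned-axes [ 0.01 -0.06  1.  ] turn -0.02
```

View pics/z16.png

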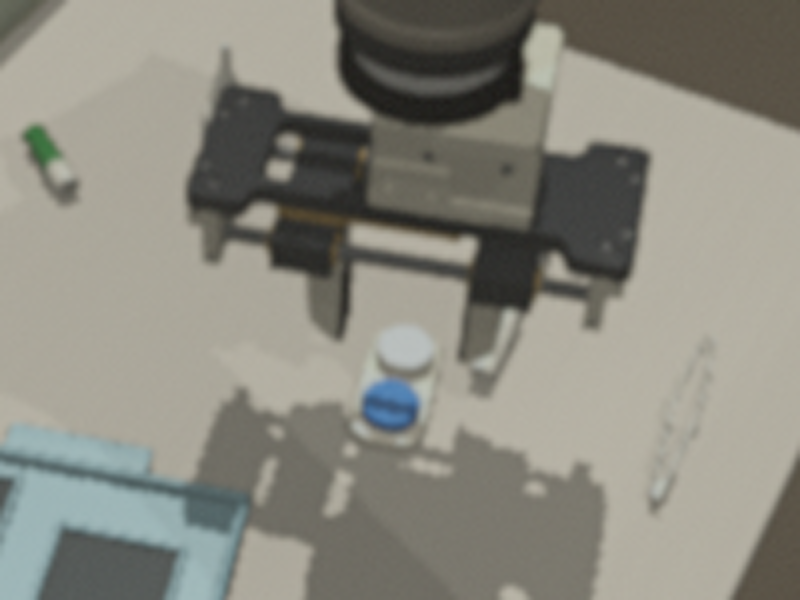

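```bash

python3 -m jog '[[0.01,-0.1,0.2,0],[0,-0.02,0.25,0],[0,0,0.2,0],[0,0,0.1,0],[0,0,0,0],[0,0,0,0],[0,0,0,0],[0,0,0,0]]' 54 |grep force; python3 tl.py
python3 go.py .4812 -.098 -.0055 15.8
```

```text
force: [0.0, 0.3, 0.9]
  tilt radial -0.02 tang -0.0206 q2+3+5-pi 0.0172 q4 -0.0348 q [-0.341  0.581  1.849 -0.035  0.729 -0.589] r 0.49 z 0.0006 t 58.7
t 58.7 pos [ 0.4802 -0.0974  0.0006] head 15.71 open 0.0539 F [0.  0.3 0.9]
units now-axes [0.03 0.02 0.15] turned-axes [0.02 0.02 0.15] turn -0.01
```

```bash

python3 -m jog '[[0.02,0.02,0.1,0],[0,0,0.05,0],[0,0,0,0],[0,0,0,0],[0,0,0,0],[0,0,0,0],[0,0,0,0],[0,0,0,0]]' 54 |grep force; python3 tl.py
python3 go.py .4812 -.098 -.0055 15.8
python3 -m jog '[[0,0,0,0],[0,0,0,0],[0,0,0,0],[0,0,0,0],[0,0,0,0],[0,0,0,0],[0,0,0,0],[0,0,0,0]]' 25 15 | grep -E 'force|open|eef'
python3 - <<'E'
from h import *
s=snap('side','side17')
a=s['color'][:,:,::-1]; cv2.imwrite('pics/z17.png',cv2.resize(a[150:300,270:470],None,fx=4,fy=4,interpolation=2))
E
```

```text
force: [0.7, 0.4, -0.2]
  tilt radial -0.0185 tang -0.0208 q2+3+5-pi 0.0157 q4 -0.0354 q [-0.342  0.593  1.849 -0.035  0.715 -0.589] r 0.4916 z -0.0053 t 59.5
t 59.5 pos [ 0.4816 -0.0984 -0.0053] head 15.7 open 0.0537 F [ 0.7  0.4 -0.2]
units now-axes [-0.01 -0.01  0.01] turned-axes [-0.01 -0.01  0.01] turn -0.01
eef_pos: [0.4816, -0.0984, -0.0052]
force: [-0.2, -0.0, 0.3]
opening: 0.0348
```

View pics/z17.png

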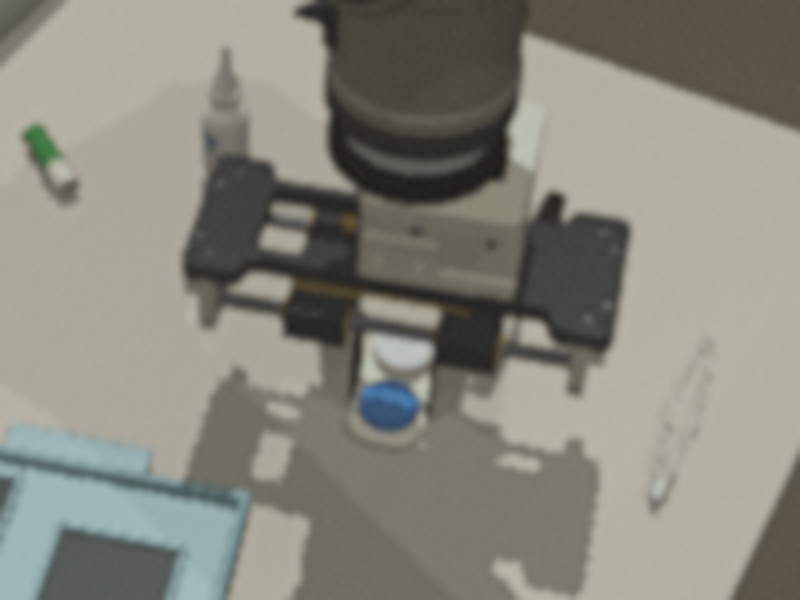

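```bash

python3 -m jog '[[0,0,-0.2,0],[0,0,-0.4,0],[0,0,-0.5,0],[0,0,-0.5,0],[0,0,-0.3,-0.1],[0,0,-0.2,0],[0,0,0,0],[0,0,0,0]]' | grep -E 'open'; python3 tl.py
python3 go.py .5353 .0889 .07 16.7
python3 - <<'E'
from h import *
s=snap('side','side18')
a=s['color'][:,:,::-1]; cv2.imwrite('pics/z18.png',cv2.resize(a[120:270,270:470],None,fx=4,fy=4,interpolation=2))
E
```

```text
opening: 0.0349
  tilt radial -0.019 tang -0.0206 q2+3+5-pi 0.0161 q4 -0.0286 q [-0.338  0.448  1.774 -0.029  0.935 -0.609] r 0.4926 z 0.0842 t 61.15
t 61.15 pos [ 0.4831 -0.0967  0.0842] head 16.49 open 0.0349 F [ 0.4 -0.6 -1.3]
units now-axes [ 2.58 -4.08  0.25] turned-axes [ 2.58 -4.07  0.35] turn -0.03
```

View pics/z18.png

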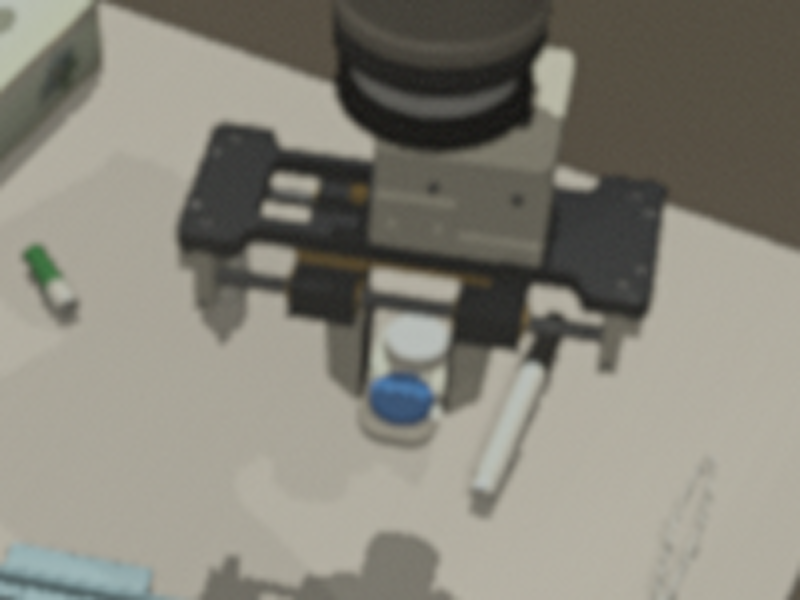

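The lens case is lifted, level and held (caps at zoom (417,340) and (402,398)). Carrying it across.

```bash

python3 -m jog '[[0.2,-0.35,0,0],[0.4,-0.65,0,0],[0.45,-0.7,0,0],[0.45,-0.7,0,0],[0.4,-0.6,0,0],[0.25,-0.4,0,0],[0.15,-0.2,0,0],[0,0,0,0]]' | grep -E 'open'; python3 tl.py
python3 go.py .5353 .0889 .03 16.7
```

```text
opening: 0.0348
  tilt radial -0.036 tang -0.0107 q2+3+5-pi 0.0344 q4 -0.0185 q [ 0.003  0.534  1.654 -0.019  0.988 -0.271] r 0.5338 z 0.0736 t 62.0
t 62.0 pos [0.5288 0.0727 0.0736] head 16.26 open 0.0348 F [-0.4  0.2 -0.7]
units now-axes [ 0.31 -0.35  1.08] turned-axes [ 0.27 -0.34  1.09] turn -0.06
```

```bash

python3 -m jog '[[0,0,0,0],[0.05,-0.05,0.1,-0.06],[0.05,0,0.4,0],[0,0,0.4,0],[0,0,0.1,0],[0,0,0,0],[0,0,0,0],[0,0,0,0]]' | grep -E 'open'; python3 tl.py
python3 go.py .5353 .0889 .0 16.7
```

```text
opening: 0.0346
  tilt radial -0.0365 tang -0.0117 q2+3+5-pi 0.0347 q4 -0.021 q [-0.002  0.595  1.684 -0.021  0.897 -0.276] r 0.5352 z 0.0322 t 62.8
t 62.8 pos [0.5306 0.0699 0.0322] head 16.48 open 0.0346 F [-0.6  0.7  0.1]
units now-axes [ 0.28 -0.43  0.79] turned-axes [ 0.25 -0.42  0.81] turn -0.03
```

```bash

python3 -m jog '[[0.15,-0.25,0,-0.03],[0.12,-0.18,0,0],[0,0,0.1,0],[0,0,0,0],[0,0,0,0],[0,0,0,0],[0,0,0,0],[0,0,0,0]]' | grep -E 'open'; python3 tl.py
python3 go.py .5353 .0889 .0 16.7
python3 - <<'E'
from h import *
for n,o in(('side',(170,220)),):
    s=snap(n,n+'19')
    a=s['color'][:,:,::-1]; cv2.imwrite(f'pics/z19{n}.png',cv2.resize(a[o[1]:o[1]+150,o[0]:o[0]+200],None,fx=4,fy=4,interpolation=2))
E
```

```text
opening: 0.0347
  tilt radial -0.0341 tang -0.0107 q2+3+5-pi 0.0325 q4 -0.0192 q [ 0.038  0.613  1.66  -0.019  0.901 -0.243] r 0.545 z 0.0288 t 63.6
t 63.6 pos [0.5373 0.0917 0.0288] head 16.79 open 0.0347 F [ 0.5  0.  -0.8]
units now-axes [-0.04  0.05  0.72] turned-axes [-0.07  0.05  0.72] turn 0.01
```

View pics/z19side.png

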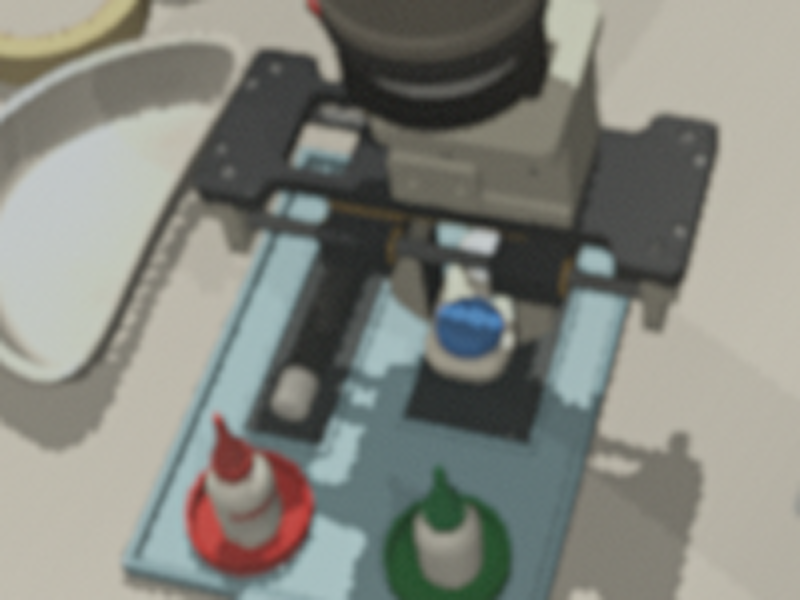

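```bash

python3 -m jog '[[-0.06,0.05,0.15,0],[0,0,0.2,0],[0,0,0.15,0],[0,0,0.1,0],[0,0,0.05,0],[0,0,0,0],[0,0,0,0],[0,0,0,0]]' | grep -E 'force'; python3 tl.py
python3 go.py .5353 .0889 -.001 16.7
```

```text
force: [1.1, 0.3, 0.2]
  tilt radial -0.0353 tang -0.0107 q2+3+5-pi 0.0337 q4 -0.0206 q [ 0.031  0.653  1.688 -0.021  0.835 -0.247] r 0.5413 z -0.0 t 64.45
t 64.45 pos [ 0.5341  0.088  -0.    ] head 16.76 open 0.0347 F [1.1 0.3 0.2]
units now-axes [ 0.04 -0.01  0.02] turned-axes [ 0.04 -0.01  0.02] turn 0.01
```

```bash

python3 -m jog '[[0.04,0,0.02,0],[0,0,0,0],[0,0,0,0],[0,0,0,0],[0,0,0,0],[0,0,0,0],[0,0,0,0],[0,0,0,0]]' | grep -E 'force|eef'
python3 -m jog '[[0,0,0,0],[0,0,0,0],[0,0,0,0],[0,0,0,0],[0,0,0,0],[0,0,0,0],[0,0,0,0],[0,0,-0.2,0]]' 48 | grep -E 'force|eef|open'
python3 -m jog '[[0,0,-0.4,0],[0,0,-0.6,0],[0,0,-0.6,0],[0,0,-0.6,0],[0,0,-0.6,0],[0,0,-0.6,0],[0,0,-0.4,0],[0,0,0,0]]' >/dev/null
python3 -m jog '[[-0.8,0.5,0,0],[-0.8,0.7,0,0],[-0.8,0.7,0,0],[-0.8,0.7,0,0],[-0.3,0.7,0,0],[0,0.4,0,0],[0,0,0,0],[0,0,0,0]]' |grep eef
python3 - <<'E'
from fit import *
for n,o in(('side',(170,220)),('top',(160,170))):
    s=snap(n,n+'20')
    a=s['color'][:,:,::-1]; cv2.imwrite(f'pics/z20{n}.png',cv2.resize(a[o[1]:o[1]+150,o[0]:o[0]+200],None,fx=4,fy=4,interpolation=2))
    print(n,fit(s,(.5755,.208),.02,.053),fit(s,(.496,.181),.02,.05))
print(read_state()['t'])
E
```

```text
eef_pos: [0.5363, 0.0887, -0.0002]
force: [-0.7, -0.0, -0.9]
eef_pos: [0.5358, 0.0887, 0.0073]
force: [0.8, 0.3, 0.3]
opening: 0.048
eef_pos: [0.4433, -0.0948, 0.1719]
side (230, array([0.5757, 0.208 ]), np.float64(0.0019)) (190, array([0.496 , 0.1814]), np.float64(0.0017))
top (90, array([0.5756, 0.208 ]), np.float64(0.0017)) (83, array([0.4956, 0.182 ]), np.float64(0.0017))
67.75
```

View pics/z20side.png

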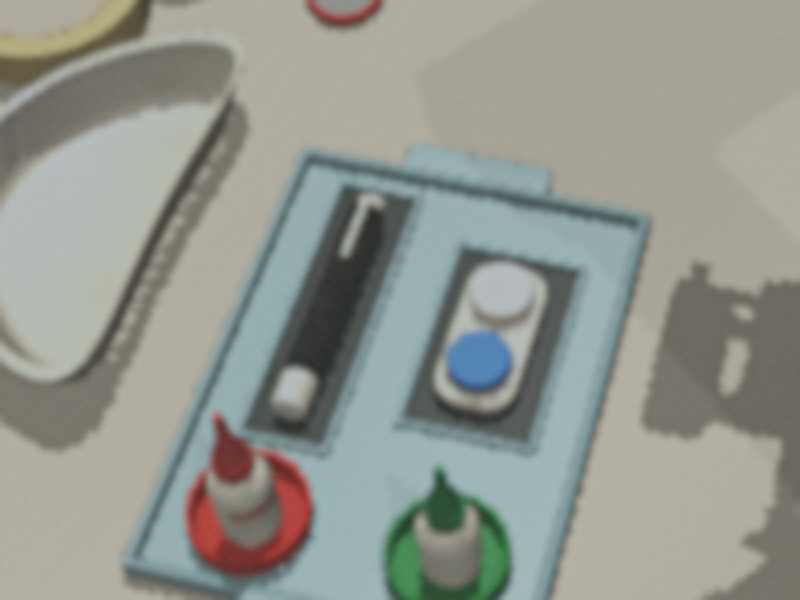

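View pics/z20top.png

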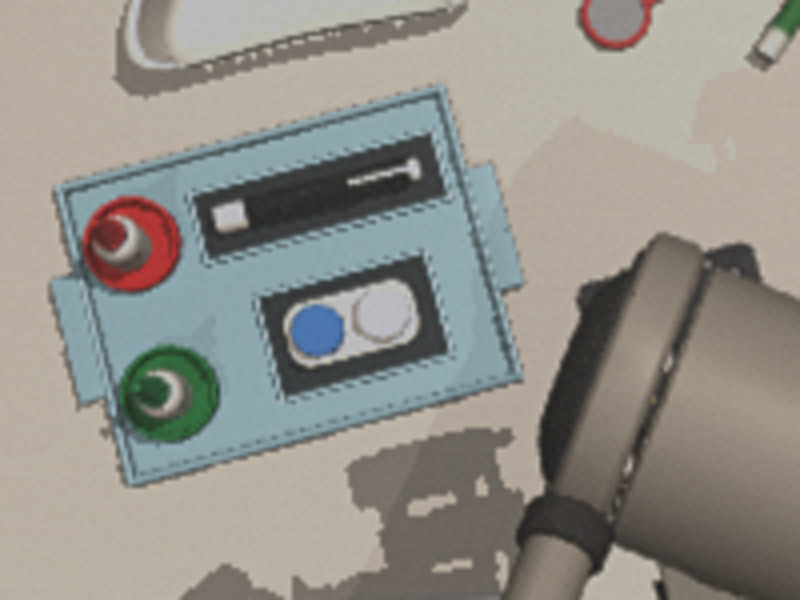

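View pics/side20.png

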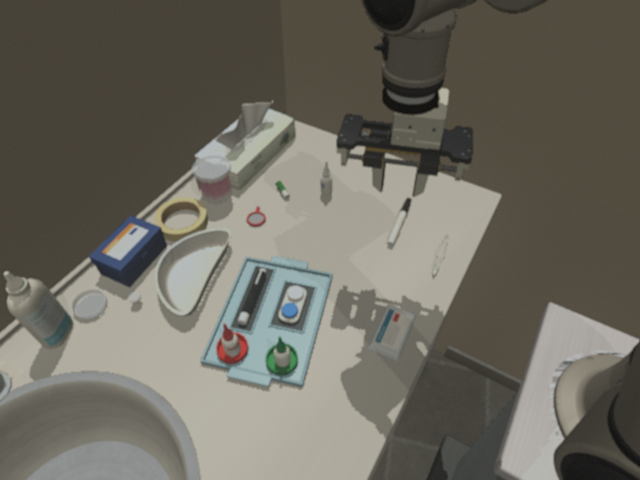

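All four items are in place: the penlight from (228,216) to (415,168) and the lens case at (350,322) in the top zoom, both inside their recesses, and both bottles in their own cups. The marker (399,222) and white bottle (326,183) are at the same side-view pixels as before. The gripper is empty and clear, so I'm handing in.

```bash
python3 -c "
from plant import *
print(close_job())"
```

```text
the job is handed in; nothing more can be done
None
```

I stocked the caddy in the order you gave and handed it in at about 68 s of the 102 s allowed. No verdict is reported.

**Final checks:** I compared the last top and side pictures with the first ones.
- **Bottles:** both stand upright, the red one within about 4 mm of its cup's centre and the green one within about 1 mm.
- **Penlight and lens case:** both lie along and inside their recesses, and the case has its caps up.
- **Left alone:** the white-capped bottle and the marker are at the same side-view pixels as at the start.
- **Robot:** the gripper is open, empty and well clear. The force readings I checked between moves stayed under about 2 N.

**What went wrong or disagreed:**
- **Missed grasp:** the fingertips sat about 10 mm above the reported tool point, not 14 mm below it as stated. My first try caught the red bottle by its neck, lifted it about 12 mm, and let it drop back when I opened the fingers. It stayed upright, and I used the measured offset from then on.
- **Tool tilt:** the tool gradually tilted as the arm moved, up to about 5°. I brought it back to about 2° before going in for the green bottle, which took roughly 18 s. It was 2 to 3° at the placements.

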